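# Gauge the cast bar and set out the gold-testing kit

## Robot

A 6-joint arm with a two-finger parallel gripper is mounted at the origin on the work surface. World frame = base frame: x ahead of the robot, y to its left, z up, the work surface at z = 0. Lengths are in m, angles in rad, forces in N, time in s.
With the tool pointing down it reaches from about 0.35 to 0.975 m from the base axis. Payload 4.9 kg.
Tool frame: the origin (TCP) lies midway between the tips of the shut fingers; the grasp point (between the pads) lies ctrl.grip_depth behind it (ctrl.grip_depth is the distance from the TCP to the grasp point, in m); z points along the fingers, y is the line along which they close (so a half turn about z gives the same grasp; the last joint's range is limited). The gripper opens to 85 mm and grips with 20 to 120 N. Pads are 22 mm wide; open, the fingers measure 114 mm over their backs; the gripper's body (76 mm by 85 mm) begins 54 mm behind the grasp point. The pads swing forward as they close: fully open they stand 13 mm farther back than shut.
Start: joints at [-1.309, 0.053, 1.613, -0, 1.476, -0.119], TCP at [0.232, -0.58, 0.231] pointing down, gripper open.
Joint ranges: [-3.01, 3.01], [-1.01, 2.22], [0.06, 2.58], [-1.02, 4.17], [0.09, 2.62], [-3.14, 3.14]. Speed limits (rad/s): [2.57, 2.57, 3.14, 3.14, 3.14, 3.14].

## Interface

Orientations are given as a rotation vector (axis times angle).
In Python, from station import ctrl, get_image, camera_model gives the robot as it stands. The module is installed in compiled form; this text tells all that it offers.
- The arm moves only by the shell command python3 -m crank 'ROWS' [FORCE]. ROWS is JSON, a list of rows, each a list of 7 numbers: the shift along the tool's x, y, z in mm, then the turn, a rotation vector about the tool's x, y, z in rad, then the opening, from -1 (shut) to 1 (fully open). A call has exactly 10 rows; each row shifts and turns the commanded pose from where the row before left it, along the tool's axes as they then stand; what a row does not reach is not made up. A row lasts 1/12 s, in which the tool goes at most 41.7 mm and 7.16 degrees, less where a joint would pass 70% of its speed; a pose out of reach is approached as far as the arm can. A call with a gripper value outside its range is refused whole. The fingers move at their own pace and stop on an object; FORCE is the grip in N (left out, the last holds). Time passes only in rows, so rows that do not move let the fingers close, or fill a call up. It gives the time, the measured TCP pose, the force, the opening and the grip force at its end, in the units of the state.
- ctrl.get_obs(): the state, without advancing time (a new reading comes with each control period).
- get_image(name): name is "side" or "top"; returns the picture (384x512x3 uint8, red, green, blue); there is no depth.
- camera_model(name): a dict with "vertical_fov" (degrees; the focal length in pixels is half the picture's height over the tangent of half this angle, whatever the lens; pixels are square), "cx", "cy" (the principal point, pixels), "k1" (the pictures are not rectified: a ray, as slopes to the right and down, at radius r is drawn at 1 + k1 r^2 times it, then the intrinsics apply), "R" (3x3) and "t" (3): a world point X has camera coordinates R X + t. Camera axes: x right, y down, z forward; pixel columns grow to the right and rows downward; lengths in m; the calibration is good to about 2 mm. A picture is of the moment at which its call begins. camera_model takes no time and is no camera call.
- ctrl.finish_job(): hands the job in; it is judged then, once.
The state is a dict: "t": time; "q": joint angles; "dq": joint speeds; "effort": joint torques, N m; "tool_pos": TCP position; "tool_rot": TCP orientation; "contact_force": force on the tool from outside, world axes, zero at the start; "wrist_torque": the same for the moment, N m; "opening": finger opening in m; "grip_force": force on a finger pad.
Only numpy, scipy, OpenCV 4.12 (cv2) and the standard library are available. Lean on these libraries where they do the work, as an engineer would, in place of code of your own. Each camera call takes 0.05 s, during which the arm holds its last target. There are 200 camera calls.

## Task

Get the goldsmith's bench ready for testing the cast bar: first push the gauge's knob down until its foot rests on the bar, keep it there for a good second and let it rise, then move the bar onto the blue felt strip, lying along it. Slide every black touchstone slate up out of the wooden holder and stand it in a bay of the white rack, and stand every tall dropper bottle, upright, in the middle of the mat of its own head's colour. The bottles are top-heavy: knock none over, and leave the other tools where they are.

Things in the scene. Friction and masses are not known exactly. Their poses are not given: they have to be found in the camera images.
- bottle_red: dropper bottle, amber body with red heavy head; 150 tall, TOP-HEAVY: centre of mass about 110 above its foot, so it tips beyond about 9 degrees if bumped, dragged or set down fast. Body diameter 36 up to z 78, neck diameter 20 up to z 105, solid head diameter 30 from z 105 to 150: hold it by the head (about z 125 to 135), fingers closing across the 30 diameter in any direction. About 0.2 kg. Origin: centre of its foot; z up. May be absent
- bottle_blue: dropper bottle, amber body with blue heavy head; 150 tall, TOP-HEAVY: centre of mass about 110 above its foot, so it tips beyond about 9 degrees if bumped, dragged or set down fast. Body diameter 36 up to z 78, neck diameter 20 up to z 105, solid head diameter 30 from z 105 to 150: hold it by the head (about z 125 to 135), fingers closing across the 30 diameter in any direction. About 0.2 kg. Origin: centre of its foot; z up. May be absent
- bottle_green: dropper bottle, amber body with green heavy head; 150 tall, TOP-HEAVY: centre of mass about 110 above its foot, so it tips beyond about 9 degrees if bumped, dragged or set down fast. Body diameter 36 up to z 78, neck diameter 20 up to z 105, solid head diameter 30 from z 105 to 150: hold it by the head (about z 125 to 135), fingers closing across the 30 diameter in any direction. About 0.2 kg. Origin: centre of its foot; z up. May be absent
- mat_red: round bench mat with a red ring and dot, diameter 70, 1 thick (a bottle stands on it at bench height); origin at its centre on the bench. The bottle with the red head belongs on it
- mat_blue: round bench mat with a blue ring and dot, diameter 70, 1 thick (a bottle stands on it at bench height); origin at its centre on the bench. The bottle with the blue head belongs on it
- mat_green: round bench mat with a green ring and dot, diameter 70, 1 thick (a bottle stands on it at bench height); origin at its centre on the bench. The bottle with the green head belongs on it
- slate_1: thin black touchstone slate, 56 wide (its x) by 8 thick (its y) by 80 tall (its z), 0.09 kg, origin at centre of its lower edge face. It starts standing on edge in a slot of the holder, its lower 40 in the slot and its upper 40 free above the block, to be pinched across the 8 thickness and drawn straight up. May be absent
- slate_2: thin black touchstone slate, 56 wide (its x) by 8 thick (its y) by 80 tall (its z), 0.09 kg, origin at centre of its lower edge face. It starts standing on edge in a slot of the holder, its lower 40 in the slot and its upper 40 free above the block, to be pinched across the 8 thickness and drawn straight up. May be absent
- slate_3: thin black touchstone slate, 56 wide (its x) by 8 thick (its y) by 80 tall (its z), 0.09 kg, origin at centre of its lower edge face. It starts standing on edge in a slot of the holder, its lower 40 in the slot and its upper 40 free above the block, to be pinched across the 8 thickness and drawn straight up. May be absent
- holder: wooden slotted block fixed to the bench, 80 (x) by 150 (y) by 50 high, origin centre of underside. Three slots run along its x at y = -44, 0, +44 (slate_1, 2, 3), each 11 wide in y, 60 long in x, floor at z 10
- rack: white plastic rack fixed to the bench, 98 (x) by 150 (y) by 40 high, origin centre of underside. Three wide bays run along its x at y = -44, 0, +44, each 20 wide in y and 78 long in x between end bars 30 high, floor at z 6; a slate stood in one leans a little against the side. Empty at the start; any slate goes in any bay, one to a bay
- gauge: bench height gauge, fixed. Grey base slab 215 (x -125 to +90) by 90 (y) by 20 high; low stop strip (10 high, 84 long in y) across the slab at x 20 to 26; column of diameter 24 at x +70, 170 high; blue bracket at z 105 to 125 from x -2 to +82 and dial (48 diameter) above it at x 41 to 55 (z 126 to 174), carrying the sliding foot. Origin: on the bench under the foot's axis; x points from the foot to the column
- gauge_knob (a point): centre of the top of the gauge's round black knob (diameter 32, 12 thick) on the foot's vertical spindle; at 172 above the bench with the foot raised. Pushing it straight down lowers the foot
- foot (a joint): travel of the gauge's foot in m: 0 = fully raised (foot face, diameter 14, 40 mm above the slab), growing as it goes down to 0.040 on the bare slab; about 0.028 when it rests on the 12 mm bar. A spring lifts it again when let go; pushing it down takes 2 to 4 N
- bar: brass-coloured cast bar, 120 (x) by 22 (y) by 12 high (z), about 0.25 kg, origin centre of underside. It starts flat on the gauge's slab along the gauge's x, its far end just under the foot, its centre about 48 on the -x side of the foot's axis. Hold it across its width about 35 on the -x side of its centre, lift it a few mm, draw it out along gauge -x by 45 to 50, only then raise it
- felt: blue felt strip lying on the bench, 140 (x) by 50 (y) by 1 thick, origin at its centre on the bench; the bar is to lie along it (a bar on it lies at bench height)
- bench_block: bystander, leave alone: steel bench block 70 x 70 x 35, beyond the felt. Origin centre of underside
- tweezers: bystander, leave alone: steel tweezers, 120 long (its y), 12 wide, 8 thick, lying left of the gauge, nearer the robot. Origin centre of underside
- bead_dish: bystander, leave alone: white dish 64 diameter, 28 high, beyond the gauge. Origin centre of underside
- hammer: bystander, leave alone: small hammer 220 long, at the right. Origin centre of underside
- graver: bystander, leave alone: graver 150 long, at the left. Origin centre of underside
- mandrel: bystander, leave alone: upright steel cone, 28 diameter at foot, 120 tall, at the back beside the bench block. Origin centre of underside
Mind the look-alikes: they are no part of the job. What is shaped like the slate_1 but orange, purple or red is not meant.

How it is judged:
On the way:
1. the gauge's foot is lowered onto the bar and rests on it for half a second (contact force between foot and bar above 0.5 N and value of joint foot between 0.024 and 0.032 m), for 0.5 s.
At the end, for the whole second after the job is handed in: Bottles upright, within 20 mm of the centre of the mat of their colour; slates standing in rack bays, undersides within 10 mm of the bay floor, leaning under 28 degrees; bar flat on the felt, within 30 mm lengthwise, 18 mm crosswise and 17 degrees; foot less than 6 mm down; all at rest (horizontal distance between bottle_red and mat_red below 0.02 m and angle between each of bottle_red, bottle_blue, bottle_green, bar's own z axis and vertical below 0.1 rad and height (world z) of each of bottle_red, bottle_blue, bottle_green, bar below 0.006 m and linear speed of each of bottle_red, bottle_blue, bottle_green, slate_1, slate_2, slate_3, bar below 0.02 m/s and horizontal distance between bottle_blue and mat_blue below 0.02 m and horizontal distance between bottle_green and mat_green below 0.02 m and x of slate_1 in the frame of rack between -0.02 and 0.02 m and y of slate_1 in the frame of rack between -0.062 and 0.062 m and z of each of slate_1, slate_2, slate_3 in the frame of rack below 0.016 m and angle between each of slate_1, slate_2, slate_3's own z axis and vertical below 0.5 rad and x of slate_2 in the frame of rack between -0.02 and 0.02 m and y of slate_2 in the frame of rack between -0.062 and 0.062 m and x of slate_3 in the frame of rack between -0.02 and 0.02 m and y of slate_3 in the frame of rack between -0.062 and 0.062 m and x of bar in the frame of felt between -0.03 and 0.03 m and y of bar in the frame of felt between -0.018 and 0.018 m and angle between the x axis of bar and the x axis of felt, either way round below 0.3 rad and value of joint foot below 0.006 m); the robot touches nothing.
It fails at once if a bottle is knocked over (angle between any of bottle_red, bottle_blue, bottle_green's own z axis and vertical above 0.7 rad).
It fails at once if a bystander (bench block, tweezers, bead dish, hammer, graver, mandrel) is shoved more than 5 cm (distance of any of bench_block, tweezers, bead_dish, hammer, graver, mandrel from where it was at the start of the episode above 0.05 m).
Of bottle_red, bottle_blue, bottle_green only 2 to 3 are there at a start; the rules pass over those that are not, and their reading is None.
Of slate_1, slate_2, slate_3 only 2 to 3 are there at a start; the rules pass over those that are not, and their reading is None.
At some moment in a run one of bar may be knocked a few centimetres aside while the robot is not near it.
It also fails if it takes over 210 s, if anything falls off the work surface, if the arm or the gripper's body presses on something with over 40 N, if the wrist force passes 120 N, or if a joint passes its speed limit or range.

## Working session

There is one attempt and no reset: what is moved stays moved. The work goes in short steps, Python scripts to look and compute and a shell command to move; the robot and the scene stay as the last step left them, time stands still between calls to the robot, and variables do not carry over. Pictures are saved under pics/ and viewed, at most 14 in all, crops included, and the job is handed in when it is done.

```bash
mkdir -p pics
cat > h.py <<'E'
import numpy as np, cv2
from station import ctrl,get_image,camera_model
from scipy.spatial.transform import Rotation as Ro
def cam(n):
    m=camera_model(n); f=192/np.tan(np.radians(m["vertical_fov"])/2)
    return f,m["cx"],m["cy"],m["k1"],np.array(m["R"]),np.array(m["t"])
def ray(n,u,v):
    f,cx,cy,k,R,t=cam(n); d=np.array([(u-cx)/f,(v-cy)/f]); s=d.copy()
    for _ in range(20): s=d/(1+k*(s@s))
    return -R.T@t, R.T@np.array([s[0],s[1],1])
def onz(n,u,v,z=0):
    c,d=ray(n,u,v); return c+d*(z-c[2])/d[2]
def proj(n,X):
    f,cx,cy,k,R,t=cam(n); p=R@np.array(X,float)+t; s=p[:2]/p[2]; s=s*(1+k*(s@s)); return s*f+[cx,cy]
def tri(pts):
    A=np.zeros((3,3));b=np.zeros(3)
    for n,u,v in pts:
        c,d=ray(n,u,v); d/=np.linalg.norm(d); P=np.eye(3)-np.outer(d,d); A+=P;b+=P@c
    return np.linalg.solve(A,b)
def save(n,f):
    im=get_image(n); cv2.imwrite(f,im[:,:,::-1]); return im
E
python3 - <<'E'
from h import *
for n in("top","side"):
    im=save(n,f"pics/{n}0.png"); c=cam(n); print(n,c[0],c[3],(-c[4].T@c[5]).round(3)); cv2.imwrite(f"pics/{n}0b.png",cv2.resize(im[:,:,::-1],(800,600),interpolation=cv2.INTER_CUBIC))
o=ctrl.get_obs(); print(o, ctrl.grip_depth, Ro.from_rotvec(o["tool_rot"]).as_matrix().round(3))
E
```

```text
top 484.63862868721617 0.026267344062278965 [0.456 0.004 1.491]
side 407.38865327894234 -0.09379680137649471 [-0.009  0.874  0.854]
{'t': 0.1, 'q': array([-1.30900078e+00,  5.33134941e-02,  1.61416097e+00, -5.54941705e-06,
        1.47598387e+00, -1.19032861e-01]), 'dq': array([ 1.37812256e-03, -7.57879701e-06, -2.49510265e-03,  2.14256598e-04,
        3.47328141e-04, -8.96501981e-04]), 'effort': array([-2.10815833e-04, -3.94904995e+01, -3.71362674e+01, -1.28761831e-04,
        3.93098817e-03, -1.12966617e-06]), 'tool_pos': array([ 0.23213965, -0.57968534,  0.23016935]), 'tool_rot': array([-3.08298420e+00, -5.94244190e-01,  2.17538809e-04]), 'contact_force': array([ 0.20248034, -0.5381395 , -0.46211226]), 'wrist_torque': array([0.02592829, 0.01325964, 0.05225947]), 'grip_force': 0.0, 'opening': 0.0850487509298167} 0.0187 [[ 0.928  0.372 -0.   ]
 [ 0.372 -0.928  0.002]
 [ 0.    -0.002 -1.   ]]
```

View pics/top0b.png

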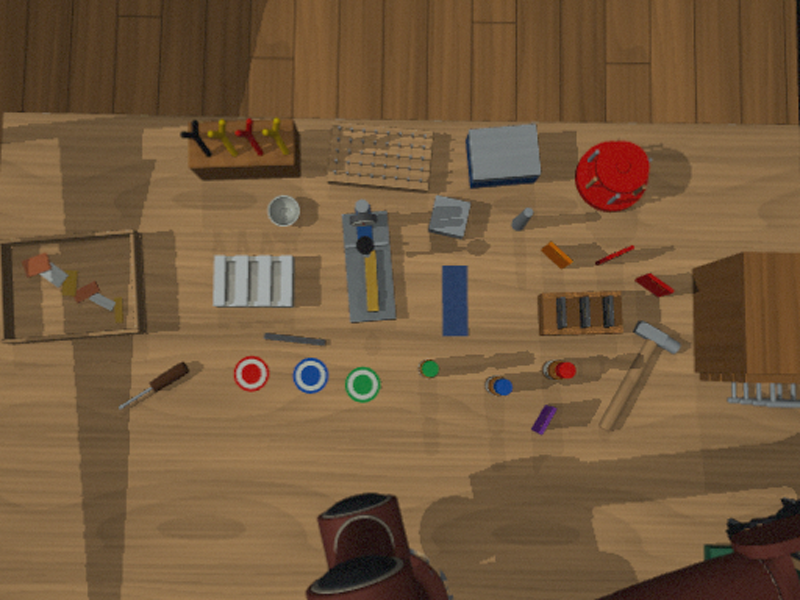

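View pics/side0b.png

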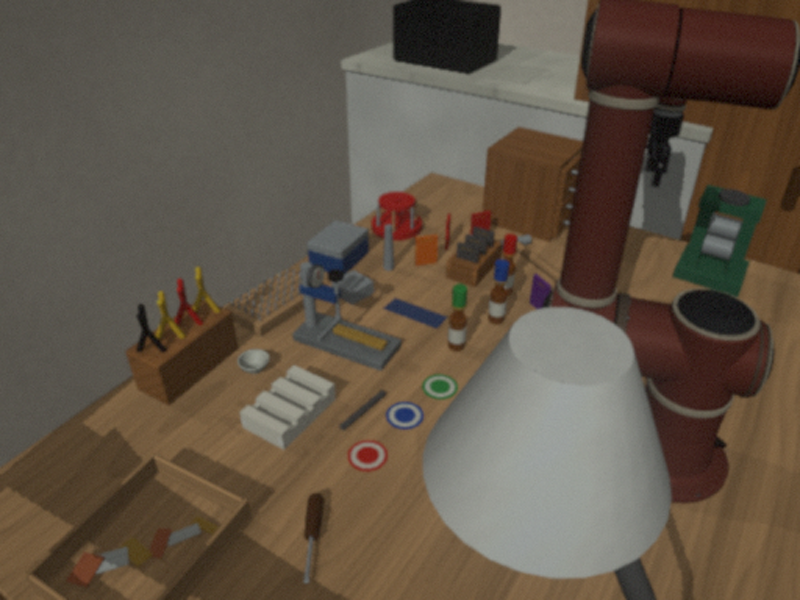

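```bash
cat > meas.py <<'E'
from h import *
def blobs(n,im,mask,box,mn=8):
    x0,y0,x1,y1=box; M=np.zeros_like(mask,np.uint8); M[y0:y1,x0:x1]=mask[y0:y1,x0:x1]
    k,l,s,c=cv2.connectedComponentsWithStats(M)
    return [(c[i],s[i,4],l==i) for i in np.argsort(-s[1:,4])+1 if s[i,4]>=mn]
def rect(n,m,z):
    cs,_=cv2.findContours(m.astype(np.uint8),cv2.RETR_EXTERNAL,cv2.CHAIN_APPROX_NONE)
    p=np.array([onz(n,*q[0],z)[:2] for q in max(cs,key=len)])
    (c,s,a)=cv2.minAreaRect((p*1000).astype(np.float32)); return np.round(c,1),np.round(s,1),round(a,1)
E
python3 - <<'E'
from meas import *
for n in("top","side"):
    im=cv2.imread(f"pics/{n}0.png"); H=cv2.cvtColor(im,cv2.COLOR_BGR2HSV).astype(int); h,s,v=H[...,0],H[...,1],H[...,2]
    C={"red":((h<7)|(h>172))&(s>190)&(v>60),"blue":(h>104)&(h<125)&(s>140)&(v>40),"green":(h>48)&(h<90)&(s>120)&(v>40),"yel":(h>16)&(h<30)&(s>150)&(v>80),"white":(s<50)&(v>110),"black":(v<48)}
    box={"top":(125,125,440,285),"side":(140,130,360,320)}[n]
    for k,m in C.items():
        print(n,k,[(b[0].round(1).tolist(),int(b[1])) for b in blobs(n,im,m,box)][:9])
    if n=="top":
        for k,z in(("yel",.032),("blue",0),("white",.04)):
            for b in blobs(n,im,C[k],box)[:3]: print(k,b[0].round(0),rect(n,b[2],z))
im=cv2.imread("pics/top0.png"); cv2.imwrite("pics/crop1.png",cv2.resize(im[120:270,130:430],(800,400),interpolation=cv2.INTER_CUBIC))
im=cv2.imread("pics/side0.png"); cv2.imwrite("pics/crop2.png",cv2.resize(im[130:235,180:360],(800,467),interpolation=cv2.INTER_CUBIC))
E
```

```text
top red [([390.6, 128.9], 254), ([418.5, 182.1], 179), ([160.3, 238.7], 111), ([361.4, 236.5], 110), ([394.2, 162.3], 56), ([164.0, 232.4], 37), ([159.6, 247.6], 24)]
top blue [([198.2, 239.9], 119), ([321.4, 247.3], 93), ([233.0, 148.0], 61), ([197.1, 233.4], 41), ([198.6, 248.2], 31)]
top green [([231.7, 245.7], 120), ([232.0, 245.2], 88), ([275.1, 235.6], 87)]
top yel [([237.6, 180.5], 239), ([269.4, 236.0], 9)]
top white [([161.8, 179.6], 1425), ([289.9, 136.5], 233), ([419.9, 214.9], 187), ([184.1, 134.1], 176), ([198.6, 240.1], 136), ([231.5, 245.8], 133), ([160.7, 238.7], 113), ([231.2, 131.3], 53), ([337.8, 135.0], 23)]
top black [([233.1, 156.7], 96), ([387.3, 200.1], 58), ([372.1, 199.8], 48), ([357.3, 199.8], 16), ([238.9, 138.9], 11)]
yel [238. 180.] (array([622.7,  51.3]), array([116. ,  20.2]), 4.3)
yel [269. 236.] (array([452.5, -48.6]), array([24. ,  5.2]), 7.9)
blue [198. 240.] (array([436.8, 167.7]), array([36.6, 33.6]), 1.7)
blue [321. 247.] (array([ 420.6, -208.4]), array([27.3, 33.6]), 1.0)
blue [233. 148.] (array([721.9,  68.1]), array([22.1, 25. ]), 1.0)
white 
[... 154 characters left out ...]
ray([ 521.9, -498.7]), array([84.6, 22.8]), 59.4)
side red [([258.7, 146.2], 122), ([251.4, 133.7], 93), ([308.6, 140.3], 83), ([326.0, 156.2], 74), ([235.0, 290.7], 70), ([242.2, 146.9], 23)]
side blue [([209.0, 167.5], 100), ([205.0, 187.1], 99), ([320.6, 172.4], 79), ([258.8, 265.0], 64)]
side green [([293.6, 188.6], 100), ([281.3, 246.8], 54)]
side yel [([230.3, 215.5], 149)]
side white [([325.2, 270.8], 7445), ([181.3, 258.6], 1372), ([231.2, 134.5], 147), ([163.5, 228.6], 140), ([258.3, 265.3], 139), ([281.2, 246.9], 96), ([235.1, 291.4], 73), ([290.9, 214.9], 69), ([317.0, 197.8], 60)]
side black [([222.7, 167.8], 169), ([349.9, 191.6], 22), ([307.2, 161.0], 12), ([312.2, 154.9], 12)]
```

View pics/crop1.png

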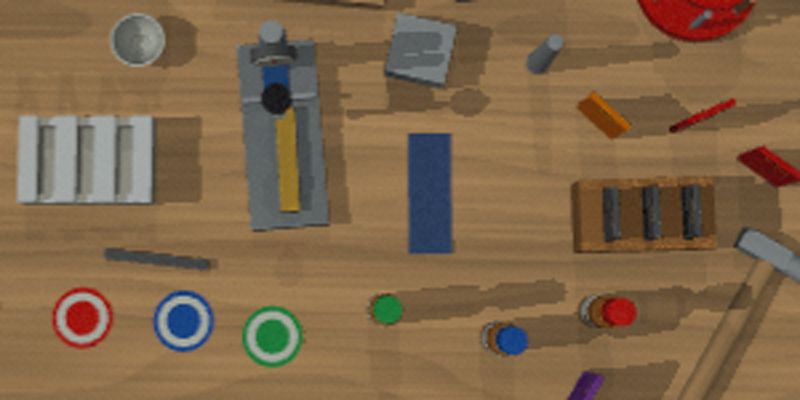

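View pics/crop2.png

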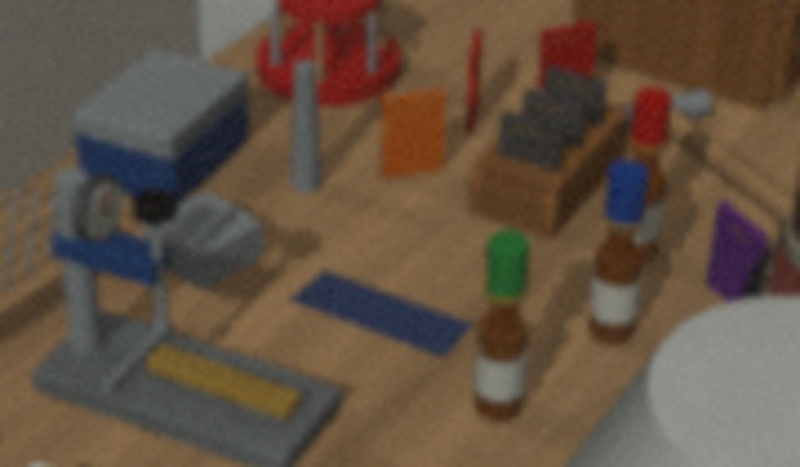

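Run:
```python
from meas import *
T={"red":((361.4,236.5),(326,156.2)),"blue":((321.4,247.3),(320.6,172.4)),"green":((275.1,235.6),(293.6,188.6)),"knob":((233.1,156.7),(222.7,167.8))}
for k,(a,b) in T.items(): 
    p=tri([("top",*a),("side",*b)]); print(k,p.round(4), "top-only",onz("top",*a,.175 if k=="knob" else .145).round(4))
for k,a,b in(("mred",(160.5,238.7),(235.1,290.9)),("mblue",(198.3,240),(258.6,265.2)),("mgreen",(231.7,245.7),(281.2,246.9))):
    print(k,onz("top",*a).round(4),onz("side",*b).round(4))
im=cv2.imread("pics/top0.png"); H=cv2.cvtColor(im,cv2.COLOR_BGR2HSV).astype(int); h,s,v=H[...,0],H[...,1],H[...,2]
for b in blobs("top",im,(s<110)&(v<85),(350,185,405,218),20): 
    ys,xs=np.nonzero(b[2]); 
    r=[xs[ys==y].max()+.5 for y in range(ys.min()+3,ys.max()-2)]; print("slate",b[0].round(1),b[1],xs.min(),xs.max(),ys.min(),ys.max(),"redge",onz("top",np.median(r),b[0][1],.09).round(4),"x",onz("top",b[0][0],ys.min()-.5,.09)[0].round(4),onz("top",b[0][0],ys.max()+.5,.09)[0].round(4))
for b in blobs("top",im,(h>100)&(h<125)&(s>90),(275,160,310,225),100): print("felt",rect("top",b[2],0))
g=lambda u,v,z:onz("top",130+u/2.667,120+v/2.667,z)[:2].round(4)
print("holder top",[g(*p,.05) for p in((577,181),(715,177),(716,247),(578,249))])
print("slab far corners",[g(*p,.02) for p in((252,229),(327,224),(238,45),(315,42))])
```

```text
red [ 0.4559 -0.3011  0.1296] top-only [ 0.4562 -0.2975  0.145 ]
blue [ 0.424  -0.1893  0.1328] top-only [ 0.4246 -0.1874  0.145 ]
green [ 0.4544 -0.0602  0.1315] top-only [ 0.4544 -0.0595  0.145 ]
knob [0.6544 0.0528 0.1998] top-only [0.6679 0.0599 0.175 ]
mred [0.4388 0.2839 0.    ] [0.4383 0.2822 0.    ]
mblue [0.4368 0.1683 0.    ] [0.4371 0.1663 0.    ]
mgreen [0.4212 0.0658 0.    ] [0.4211 0.0638 0.    ]
slate [389.  198.9] 135 385 392 189 209 redge [ 0.5662 -0.3999  0.09  ] x 0.5961 0.5352
slate [374.  199.3] 127 371 377 190 209 redge [ 0.5641 -0.3567  0.09  ] x 0.5924 0.5344
slate [359.  199.5] 119 356 362 190 209 redge [ 0.5627 -0.3135  0.09  ] x 0.5917 0.5337
felt (array([ 589.3, -113.8]), array([136.6,  43.2]), 0.6)
holder top [array([ 0.5998, -0.2747]), array([ 0.6069, -0.4284]), array([ 0.5288, -0.4286]), array([ 0.5238, -0.2757])]
slab far corners [array([0.5415, 0.0894]), array([0.5487, 0.0041]), array([0.7539, 0.1104]), array([0.7589, 0.0216])]
```

Top view shows the gauge (knob 233,157), bar (238,180), felt (291,193), rack (162,180), holder with three black slates (359/374/389,199), bottles green (275,236), blue (321,247) and red (361,236), and mats (160/198/232,~240). Look-alikes are orange (357,163), red (394,162 and 418,182) and purple (348,268). They stand loose outside the holder and aren't black, so only the three in the holder are meant, as the crops confirm. Starting with the gauge.

```bash
python3 -m crank '[[0,0,0,0,0,0.095,-1],[0,0,0,0,0,0.095,-1],[0,0,0,0,0,0.095,-1],[0,0,0,0,0,0.096,-1],[22,-32,0,0,0,0,-1],[22,-32,0,0,0,0,-1],[22,-32,0,0,0,0,-1],[22,-32,0,0,0,0,-1],[22,-32,0,0,0,0,-1],[22,-32,0,0,0,0,-1]]' 40
python3 -m crank '[[22,-32,0,0,0,0,-1],[22,-32,0,0,0,0,-1],[22,-32,0,0,0,0,-1],[22,-32,0,0,0,0,-1],[22,-32,0,0,0,0,-1],[22,-32,0,0,0,0,-1],[22,-32,0,0,0,0,-1],[22,-32,0,0,0,0,-1],[22,-32,0,0,0,0,-1],[22,-32,0,0,0,0,-1]]'
python3 -m crank '[[22,-32,0,0,0,0,-1],[22,-32,0,0,0,0,-1],[22,-32,0,0,0,0,-1],[22,-32,0,0,0,0,-1],[0,0,0,0,0,0,-1],[0,0,0,0,0,0,-1],[0,0,0,0,0,0,-1],[0,0,0,0,0,0,-1],[0,0,0,0,0,0,-1],[0,0,0,0,0,0,-1]]'
```

```text
t: 0.93
tool_pos: [0.3648, -0.3864, 0.2308]
tool_rot: [-3.141, 0.001, 0.001]
contact_force: [1.2, -0.2, 0.4]
opening: 0.0
grip_force: 0.0
t: 1.77
tool_pos: [0.5849, -0.0663, 0.2308]
tool_rot: [-3.142, -0.0, 0.001]
contact_force: [0.4, -0.9, -0.4]
opening: 0.0001
grip_force: 0.0
t: 2.6
tool_pos: [0.6721, 0.0586, 0.2316]
tool_rot: [3.142, -0.003, 0.0]
contact_force: [0.1, 0.2, -0.2]
opening: 0.0002
grip_force: 0.0
```

```bash
python3 -m crank '[[-3,1,20,0,0,0,-1],[0,0,20,0,0,0,-1],[0,0,12,0,0,0,-1],[0,0,4,0,0,0,-1],[0,0,4,0,0,0,-1],[0,0,3,0,0,0,-1],[0,0,3,0,0,0,-1],[0,0,3,0,0,0,-1],[0,0,3,0,0,0,-1],[0,0,0,0,0,0,-1]]'
python3 -m crank '[[0,0,2,0,0,0,-1],[0,0,2,0,0,0,-1],[0,0,2,0,0,0,-1],[0,0,2,0,0,0,-1],[0,0,1,0,0,0,-1],[0,0,1,0,0,0,-1],[0,0,0,0,0,0,-1],[0,0,0,0,0,0,-1],[0,0,0,0,0,0,-1],[0,0,0,0,0,0,-1]]'
```

```text
t: 3.43
tool_pos: [0.6701, 0.0585, 0.1595]
tool_rot: [3.141, -0.0, 0.003]
contact_force: [0.3, -1.4, 2.7]
opening: 0.0002
grip_force: 1.4
t: 4.27
tool_pos: [0.6696, 0.0588, 0.1494]
tool_rot: [-3.141, 0.0, -0.001]
contact_force: [3.0, -1.4, 2.6]
opening: -0.0003
grip_force: 1.6
```

```bash
python3 -m crank '[[0,0,1,0,0,0,-1],[0,0,1,0,0,0,-1],[0,0,1,0,0,0,-1],[0,0,1,0,0,0,-1],[0,0,1,0,0,0,-1],[0,0,0,0,0,0,-1],[0,0,0,0,0,0,-1],[0,0,0,0,0,0,-1],[0,0,0,0,0,0,-1],[0,0,0,0,0,0,-1]]'
```

```text
t: 5.1
tool_pos: [0.6694, 0.0588, 0.1443]
tool_rot: [-3.141, 0.0, 0.0]
contact_force: [3.3, -0.9, 3.1]
opening: 0.0001
grip_force: 1.7
```

```bash
for i in 1 2; do python3 -m crank '[[0,0,0.5,0,0,0,-1],[0,0,0.5,0,0,0,-1],[0,0,0,0,0,0,-1],[0,0,0,0,0,0,-1],[0,0,0,0,0,0,-1],[0,0,0,0,0,0,-1],[0,0,0,0,0,0,-1],[0,0,0,0,0,0,-1],[0,0,0,0,0,0,-1],[0,0,0,0,0,0,-1]]'|grep -E "t:|pos|contact"; done
```

```text
t: 5.93
tool_pos: [0.6695, 0.0587, 0.1441]
tool_rot: [-3.142, 0.0, -0.0]
contact_force: [2.3, -1.3, 5.6]
t: 6.77
tool_pos: [0.6695, 0.0588, 0.144]
tool_rot: [-3.142, 0.0, -0.0]
contact_force: [-0.7, -0.4, 9.3]
```

```bash
python3 -m crank '[[0,0,0,0,0,0,-1],[0,0,0,0,0,0,-1],[0,0,0,0,0,0,-1],[0,0,0,0,0,0,-1],[0,0,-4,0,0,0,-1],[0,0,-10,0,0,0,-1],[0,0,-20,0,0,0,-1],[0,0,-20,0,0,0,-1],[0,0,-16,0,0,0,-1],[0,0,0,0,0,-0.078,-1]]'
python3 -m crank '[[-20,0,0,0,0,0,0.1],[-30,0,0,0,0,0,0.1],[-30,2,0,0,0,0,0.1],[-2,2,30,0,0,0,0.1],[0,0,35,0,0,0,0.1],[0,0,35,0,0,0,0.1],[0,0,30,0,0,0,0.1],[0,0,0,0,0,0,0.1],[0,0,0,0,0,0,0.1],[0,0,0,0,0,0,0.1]]'
python3 - <<'E'
from h import *
im=get_image("top")
a=np.hstack([cv2.resize(im[120:240,190:310],(400,400),interpolation=cv2.INTER_CUBIC),cv2.resize(get_image("side")[140:260,170:290],(400,400),interpolation=cv2.INTER_CUBIC)]); cv2.imwrite("pics/g1.png",a[:,:,::-1])
E
```

```text
t: 7.6
tool_pos: [0.6701, 0.0589, 0.2162]
tool_rot: [-3.139, -0.124, -0.005]
contact_force: [-0.1, 0.1, 0.5]
opening: 0.0
grip_force: 0.0
t: 8.43
tool_pos: [0.5885, 0.0484, 0.0837]
tool_rot: [-3.139, -0.122, -0.001]
contact_force: [0.4, -0.3, 0.9]
opening: 0.047
grip_force: 0.0
```

View pics/g1.png

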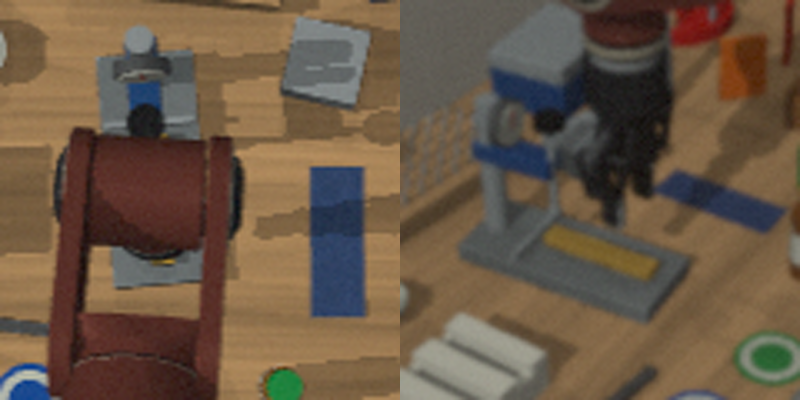

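The foot has risen and the bar hasn't moved, with the gripper above it. Going down to grip.

```bash
python3 -m crank '[[0,0,20,0,0,0,0.1],[0,0,20,0,0,0,0.1],[0,0,12,0,0,0,0.1],[0,0,5,0,0,0,0.1],[0,0,3,0,0,0,0.1],[0,0,0,0,0,0,0.1],[0,0,0,0,0,0,-1],[0,0,0,0,0,0,-1],[0,0,0,0,0,0,-1],[0,0,0,0,0,0,-1]]' 50
python3 -m crank '[[0,0,0,0,0,0,-1],[0,0,0,0,0,0,-1],[0,0,0,0,0,0,-1],[0,0,0,0,0,0,-1],[0,0,0,0,0,0,-1],[0,0,-2,0,0,0,-1],[0,0,-2,0,0,0,-1],[0,0,-1,0,0,0,-1],[0,0,0,0,0,0,-1],[0,0,0,0,0,0,-1]]'
```

```text
t: 9.37
tool_pos: [0.5891, 0.0484, 0.0239]
tool_rot: [-3.139, -0.122, -0.004]
contact_force: [-0.9, 1.1, 4.9]
opening: 0.0204
grip_force: 50.7
t: 10.2
tool_pos: [0.5873, 0.0483, 0.0266]
tool_rot: [-3.139, -0.122, 0.002]
contact_force: [-0.3, 0.0, -3.6]
opening: 0.0205
grip_force: 49.8
```

```bash
python3 -m crank '[[0,0,-1,0,0,0,-1],[-6,0,0,0,0,0,-1],[-10,0,0,0,0,0,-1],[-12,0,0,0,0,0,-1],[-12,0,0,0,0,0,-1],[-10,0,0,0,0,0,-1],[0,0,-10,0,0,0,-1],[0,0,-15,0,0,0,-1],[0,0,-15,0,0,0,-1],[0,0,-15,0,0,0,-1]]'
python3 -m crank '[[0,0,0,0,0,0.068,-1],[0,25,0,0,0,0,-1],[0,30,0,0,0,0,-1],[5,30,0,0,0,0,-1],[5,30,0,0,0,0,-1],[5,25,0,0,0,0,-1],[0,15,0,0,0,0,-1],[0,5,0,0,0,0,-1],[0,0,0,0,0,0,-1],[0,0,0,0,0,0,-1]]'
```

```text
t: 11.03
tool_pos: [0.5383, 0.0444, 0.0848]
tool_rot: [3.139, 0.122, 0.002]
contact_force: [0.7, -0.8, -2.9]
opening: 0.0201
grip_force: 49.8
t: 11.87
tool_pos: [0.5546, -0.1149, 0.0836]
tool_rot: [-3.141, -0.015, -0.0]
contact_force: [-0.6, 0.4, -3.7]
opening: 0.0205
grip_force: 49.8
```

```bash
python3 -m crank '[[0,0,15,0,0,0,-1],[0,0,20,0,0,0,-1],[0,0,20,0,0,0,-1],[0,0,12,0,0,0,-1],[0,0,5,0,0,0,-1],[0,0,2,0,0,0,-1],[0,0,1,0,0,0,-1],[0,0,1,0,0,0,-1],[0,0,1,0,0,0,-1],[0,0,0,0,0,0,-1]]'
```

```text
t: 12.7
tool_pos: [0.5554, -0.1156, 0.0072]
tool_rot: [3.141, 0.015, 0.002]
contact_force: [-0.1, -0.5, -3.5]
opening: 0.0201
grip_force: 49.8
```

Run:
```python
from h import *
im=get_image("side"); cv2.imwrite("pics/b1.png",cv2.resize(im[130:250,220:360],(800,686),interpolation=cv2.INTER_CUBIC)[:600,:,::-1])
```

```text
(no output)
```

View pics/b1.png

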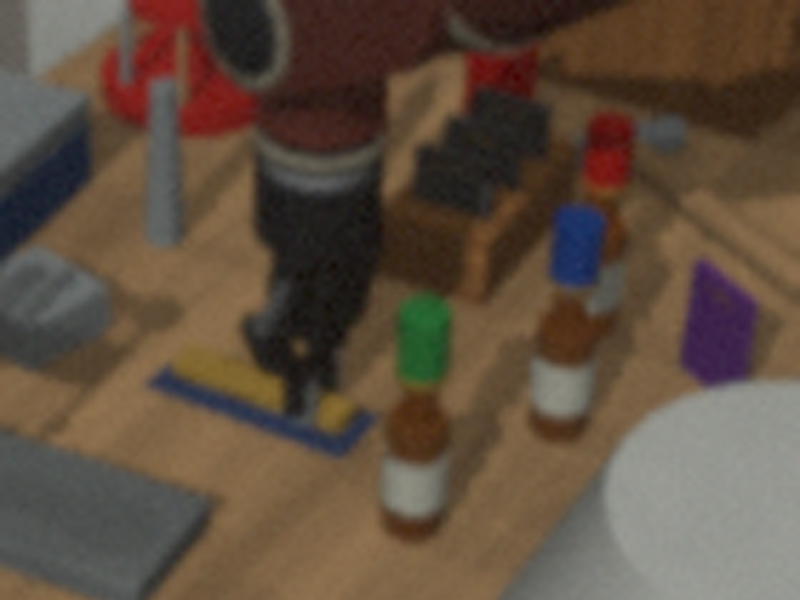

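The bar lies over the felt in the grip. Next: set it down, release, and move above the far slate.

```bash
python3 -m crank '[[0,0,1,0,0,0,-1],[0,0,1,0,0,0,-1],[0,0,1,0,0,0,-1],[0,0,0,0,0,0,-0.4],[0,0,0,0,0,0,0],[0,0,0,0,0,0,0],[0,0,-10,0,0,0,0],[0,0,-30,0,0,0,0],[0,0,-40,0,0,0,0],[0,0,-40,0,0,0,0]]'
python3 -m crank '[[0,0,-40,0,0,0,0],[0,0,-30,0,0,-0.022,0],[0,35,0,0,0,0,-0.4],[0,35,0,0,0,0,-0.4],[0,35,0,0,0,0,-0.4],[0,35,0,0,0,0,-0.4],[0,35,0,0,0,0,-0.4],[0,35,0,0,0,0,-0.4],[0,35,0,0,0,0,-0.4],[0,35,0,0,0,0,-0.4]]'
python3 -m crank '[[0,0,20,0,0,0,-0.4],[0,0,20,0,0,0,-0.4],[0,0,20,0,0,0,-0.4],[0,0,0,0,0,0,-0.4],[0,0,0,0,0,0,-0.4],[0,0,0,0,0,0,-0.4],[0,0,0,0,0,0,-0.4],[0,0,0,0,0,0,-0.4],[0,0,0,0,0,0,-0.4],[0,0,0,0,0,0,-0.4]]'
python3 - <<'E'
from meas import *
im=cv2.cvtColor(get_image("top"),cv2.COLOR_RGB2HSV).astype(int);h,s,v=im[...,0],im[...,1],im[...,2]
for b in blobs("top",im,(h>16)&(h<30)&(s>150)&(v>80),(200,150,320,225),60): print(b[0],rect("top",b[2],.012))
im=save("side","pics/s1f.png"); cv2.imwrite("pics/s1.png",cv2.resize(im[100:220,240:360],(600,600),interpolation=cv2.INTER_CUBIC)[:,:,::-1])
E
```

```text
t: 13.58
tool_pos: [0.5538, -0.1151, 0.1243]
tool_rot: [-3.141, -0.015, 0.003]
contact_force: [1.3, -0.3, -0.4]
opening: 0.0426
grip_force: 0.0
t: 14.42
tool_pos: [0.5635, -0.397, 0.1944]
tool_rot: [3.141, 0.05, 0.001]
contact_force: [0.1, -0.0, -0.1]
opening: 0.0257
grip_force: 0.0
t: 15.25
tool_pos: [0.564, -0.3955, 0.1344]
tool_rot: [3.14, 0.05, 0.002]
contact_force: [-0.2, 0.4, -0.2]
opening: 0.0252
grip_force: 0.0
[291.91538462 191.83461538] (array([ 588.3, -115.9]), array([116.9,  18.4]), 0.6)
```

View pics/s1.png

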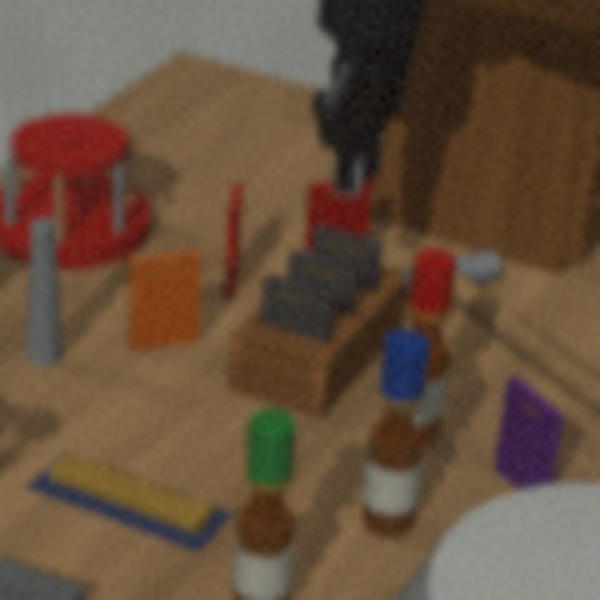

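The bar lies on the felt (588, -116; 0.6°) and the gripper is in line above slate_1. Descend and grip.

```bash
python3 -m crank '[[1,0,20,0,0,0,-0.4],[1,0,20,0,0,0,-0.4],[0,0,20,0,0,0,-0.4],[0,0,10,0,0,0,-0.4],[0,0,2,0,0,0,-0.4],[0,0,0,0,0,0,-0.4],[0,0,0,0,0,0,-1],[0,0,0,0,0,0,-1],[0,0,0,0,0,0,-1],[0,0,0,0,0,0,-1]]' 40
python3 -m crank '[[0,0,-5,0,0,0,-1],[0,0,-15,0,0,0,-1],[0,0,-25,0,0,0,-1],[0,0,-30,0,0,0,-1],[0,0,-35,0,0,0,-1],[0,0,-35,0,0,0,-1],[0,0,-35,0,0,0,-1],[0,0,-15,0,0,0,-1],[0,0,0,0,0,0,-1],[0,0,0,0,0,0,-1]]'
```

```text
t: 16.18
tool_pos: [0.5665, -0.3959, 0.0631]
tool_rot: [3.139, 0.05, 0.003]
contact_force: [-0.2, -0.3, 2.4]
opening: 0.0071
grip_force: 42.4
t: 17.02
tool_pos: [0.5657, -0.3952, 0.2569]
tool_rot: [3.14, 0.05, 0.002]
contact_force: [-0.1, -0.6, -1.5]
opening: 0.0072
grip_force: 42.0
```

```bash
python3 -m crank '[[0,-20,0,0,0,0.014,-1],[4,-36,0,0,0,0,-1],[4,-36,0,0,0,0,-1],[4,-36,0,0,0,0,-1],[4,-36,0,0,0,0,-1],[4,-36,0,0,0,0,-1],[4,-36,0,0,0,0,-1],[4,-36,0,0,0,0,-1],[4,-36,0,0,0,0,-1],[4,-36,0,0,0,0,-1]]'
python3 -m crank '[[4,-36,0,0,0,0,-1],[4,-36,0,0,0,0,-1],[4,-36,0,0,0,0,-1],[4,-36,0,0,0,0,-1],[4,-36,0,0,0,0,-1],[4,-36,0,0,0,0,-1],[2,-36,0,0,0,0,-1],[0,-36,0,0,0,0,-1],[0,-36,0,0,0,0,-1],[0,-34,0,0,0,0,-1]]'
python3 -m crank '[[2,-18,0,0,0,0,-1],[0,0,20,0,0,0,-1],[0,0,30,0,0,0,-1],[0,0,30,0,0,0,-1],[0,0,30,0,0,0,-1],[0,0,20,0,0,0,-1],[0,0,0,0,0,0,-1],[0,0,0,0,0,0,-1],[0,0,0,0,0,0,-1],[0,0,0,0,0,0,-1]]'
python3 - <<'E'
from h import *
a=np.hstack([cv2.resize(get_image("top")[130:230,120:220],(400,400),interpolation=cv2.INTER_CUBIC),cv2.resize(get_image("side")[200:300,130:230],(400,400),interpolation=cv2.INTER_CUBIC)]); cv2.imwrite("pics/r1.png",a[:,:,::-1])
E
```

```text
t: 17.85
tool_pos: [0.5932, -0.0485, 0.2517]
tool_rot: [-3.14, -0.028, 0.011]
contact_force: [0.1, 0.9, -1.0]
opening: 0.0073
grip_force: 41.9
t: 18.68
tool_pos: [0.6128, 0.3092, 0.2512]
tool_rot: [3.139, 0.029, -0.011]
contact_force: [0.4, 0.1, -0.8]
opening: 0.0073
grip_force: 41.9
t: 19.52
tool_pos: [0.6175, 0.3262, 0.1282]
tool_rot: [-3.14, -0.028, -0.004]
contact_force: [-1.8, -0.4, -0.1]
opening: 0.0071
grip_force: 41.9
```

View pics/r1.png

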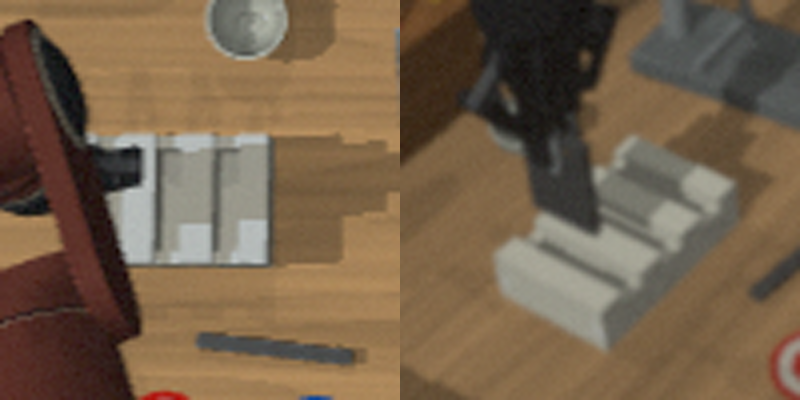

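```bash
python3 -m crank '[[0,1,15,0,0,0,-1],[0,0,14,0,0,0,-1],[0,0,10,0,0,0,-1],[0,0,6,0,0,0,-1],[0,0,6,0,0,0,-1],[0,0,6,0,0,0,-1],[0,0,6,0,0,0,-1],[0,0,2,0,0,0,-1],[0,0,0,0,0,0,-1],[0,0,0,0,0,0,-1]]'
```

```text
t: 20.45
tool_pos: [0.6167, 0.3249, 0.0615]
tool_rot: [-3.141, -0.028, -0.001]
contact_force: [0.5, -0.7, -2.0]
opening: 0.0075
grip_force: 41.9
```

```bash
python3 -m crank '[[0,0,1,0,0,0,-1],[0,0,0,0,0,0,-0.7],[0,0,0,0,0,0,-0.5],[0,0,0,0,0,0,-0.4],[0,0,-10,0,0,0,-0.4],[0,0,-30,0,0,0,-0.4],[0,0,-35,0,0,0,-0.4],[0,0,-40,0,0,0,-0.4],[0,0,-40,0,0,0,-0.4],[0,0,-35,0,0,0,-0.4]]'
python3 -m crank '[[-4,36,0,0,0,0,-0.4],[-4,36,0,0,0,0,-0.4],[-4,36,0,0,0,0,-0.4],[-4,36,0,0,0,0,-0.4],[-4,36,0,0,0,0,-0.4],[-4,36,0,0,0,0,-0.4],[-4,36,0,0,0,0,-0.4],[-4,36,0,0,0,0,-0.4],[-4,36,0,0,0,0,-0.4],[-4,36,0,0,0,0,-0.4]]'
python3 -m crank '[[-4,36,0,0,0,0,-0.4],[-4,36,0,0,0,0,-0.4],[-4,36,0,0,0,0,-0.4],[-4,36,0,0,0,0,-0.4],[-4,36,0,0,0,0,-0.4],[-2,36,0,0,0,0,-0.4],[0,36,0,0,0,0,-0.4],[0,36,0,0,0,0,-0.4],[0,28,0,0,0,-0.014,-0.4],[0,0,0,0,0,0,-0.4]]'
python3 - <<'E'
from h import *
a=np.hstack([cv2.resize(get_image("top")[130:230,120:220],(400,400),interpolation=cv2.INTER_CUBIC),cv2.resize(get_image("side")[200:300,130:230],(400,400),interpolation=cv2.INTER_CUBIC)]); cv2.imwrite("pics/r2.png",a[:,:,::-1])
E
```

```text
t: 21.28
tool_pos: [0.6168, 0.325, 0.2546]
tool_rot: [-3.14, -0.028, -0.005]
contact_force: [0.6, 0.5, 1.1]
opening: 0.0255
grip_force: 0.0
t: 22.12
tool_pos: [0.5826, -0.0375, 0.2517]
tool_rot: [3.141, 0.028, 0.003]
contact_force: [0.6, -0.3, 0.1]
opening: 0.0259
grip_force: 0.0
t: 22.95
tool_pos: [0.5656, -0.3572, 0.251]
tool_rot: [3.139, 0.043, 0.001]
contact_force: [-0.3, -0.8, -0.0]
opening: 0.0258
grip_force: 0.0
```

View pics/r2.png

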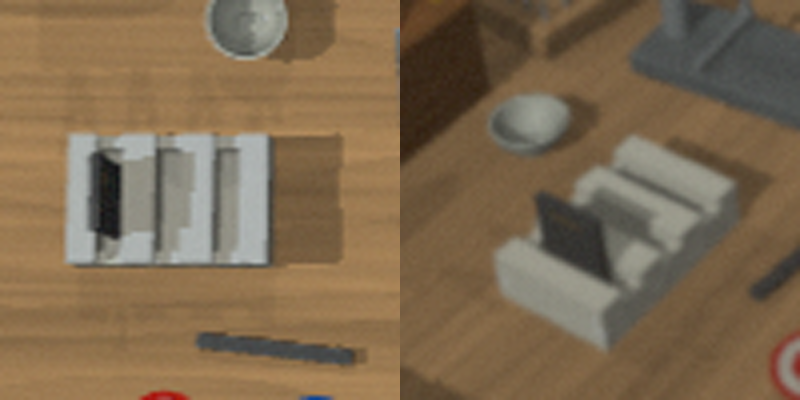

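Slate_1 stands in the left bay. Now slate_2, to the middle bay.

```bash
python3 -m crank '[[0,-5,35,0,0,0,-0.4],[0,0,38,0,0,0,-0.4],[0,0,38,0,0,0,-0.4],[0,0,30,0,0,0,-0.4],[0,0,20,0,0,0,-0.4],[0,0,15,0,0,0,-0.4],[0,0,10,0,0,0,-0.4],[0,0,2,0,0,0,-0.4],[0,0,0,0,0,0,-0.4],[0,0,0,0,0,0,-1]]' 40
python3 -m crank '[[0,0,0,0,0,0,-1],[0,0,0,0,0,0,-1],[0,0,0,0,0,0,-1],[0,0,-5,0,0,0,-1],[0,0,-15,0,0,0,-1],[0,0,-35,0,0,0,-1],[0,0,-35,0,0,0,-1],[0,0,-35,0,0,0,-1],[0,0,-35,0,0,0,-1],[0,0,-35,0,0,0.014,-1]]'
python3 -m crank '[[4,-30,0,0,0,0,-1],[4,-36,0,0,0,0,-1],[4,-36,0,0,0,0,-1],[4,-36,0,0,0,0,-1],[4,-36,0,0,0,0,-1],[4,-36,0,0,0,0,-1],[4,-36,0,0,0,0,-1],[4,-36,0,0,0,0,-1],[4,-36,0,0,0,0,-1],[4,-36,0,0,0,0,-1]]'
python3 -m crank '[[4,-36,0,0,0,0,-1],[4,-36,0,0,0,0,-1],[4,-36,0,0,0,0,-1],[4,-36,0,0,0,0,-1],[4,-36,0,0,0,0,-1],[4,-36,0,0,0,0,-1],[0,-36,0,0,0,0,-1],[0,-27,0,0,0,0,-1],[0,0,0,0,0,0,-1],[0,0,0,0,0,0,-1]]'
```

```text
t: 23.88
tool_pos: [0.5675, -0.3477, 0.0643]
tool_rot: [3.139, 0.05, 0.004]
contact_force: [0.5, -0.2, 0.0]
opening: 0.0149
grip_force: 0.0
t: 24.72
tool_pos: [0.5662, -0.3465, 0.2596]
tool_rot: [-3.14, -0.028, -0.001]
contact_force: [1.1, -0.2, -1.0]
opening: 0.0073
grip_force: 39.8
t: 25.55
tool_pos: [0.5996, 0.0097, 0.258]
tool_rot: [-3.14, -0.028, -0.0]
contact_force: [1.1, -0.1, 0.0]
opening: 0.0068
grip_force: 39.8
t: 26.38
tool_pos: [0.6183, 0.2884, 0.2574]
tool_rot: [-3.141, -0.032, 0.001]
contact_force: [-0.4, -0.3, -0.5]
opening: 0.0072
grip_force: 39.8
```

```bash
python3 -m crank '[[0,7,30,0,0,0,-1],[0,0,38,0,0,0,-1],[0,0,38,0,0,0,-1],[0,0,20,0,0,0,-1],[0,0,5,0,0,0,-1],[0,0,0,0,0,0,-1],[0,0,0,0,0,0,-1],[0,0,0,0,0,0,-1],[0,0,0,0,0,0,-1],[0,0,0,0,0,0,-1]]'
```

```text
t: 27.22
tool_pos: [0.6205, 0.2802, 0.1288]
tool_rot: [-3.14, -0.028, -0.006]
contact_force: [-0.9, 0.0, -2.1]
opening: 0.0073
grip_force: 39.7
```

```bash
python3 -m crank '[[-1,0,15,0,0,0,-1],[0,0,14,0,0,0,-1],[0,0,10,0,0,0,-1],[0,0,7,0,0,0,-1],[0,0,6,0,0,0,-1],[0,0,6,0,0,0,-1],[0,0,5,0,0,0,-1],[0,0,3,0,0,0,-1],[0,0,1,0,0,0,-1],[0,0,0,0,0,0,-1]]'
python3 -m crank '[[0,0,0,0,0,0,-0.7],[0,0,0,0,0,0,-0.5],[0,0,0,0,0,0,-0.4],[0,0,0,0,0,0,-0.4],[0,0,-10,0,0,0,-0.4],[0,0,-30,0,0,0,-0.4],[0,0,-38,0,0,0,-0.4],[0,0,-40,0,0,0,-0.4],[0,0,-40,0,0,0,-0.4],[0,0,-35,0,0,0,-0.4]]'
python3 -m crank '[[-4,36,0,0,0,0,-0.4],[-4,36,0,0,0,0,-0.4],[-4,36,0,0,0,0,-0.4],[-4,36,0,0,0,0,-0.4],[-4,36,0,0,0,0,-0.4],[-4,36,0,0,0,0,-0.4],[-4,36,0,0,0,0,-0.4],[-4,36,0,0,0,0,-0.4],[-4,36,0,0,0,0,-0.4],[-4,36,0,0,0,0,-0.4]]'
python3 -m crank '[[-4,36,0,0,0,0,-0.4],[-4,36,0,0,0,0,-0.4],[-4,36,0,0,0,0,-0.4],[-4,36,0,0,0,0,-0.4],[-4,36,0,0,0,0,-0.4],[-4,36,0,0,0,0,-0.4],[0,16,0,0,0,-0.014,-0.4],[0,0,0,0,0,0,-0.4],[0,0,0,0,0,0,-0.4],[0,0,0,0,0,0,-0.4]]'
python3 - <<'E'
from h import *
a=np.hstack([cv2.resize(get_image("top")[130:230,120:220],(400,400),interpolation=cv2.INTER_CUBIC),cv2.resize(get_image("side")[200:300,130:230],(400,400),interpolation=cv2.INTER_CUBIC)]); cv2.imwrite("pics/r3.png",a[:,:,::-1])
E
```

```text
t: 28.05
tool_pos: [0.6185, 0.2799, 0.0607]
tool_rot: [3.141, 0.028, 0.0]
contact_force: [-2.0, -0.1, 4.4]
opening: 0.0074
grip_force: 40.5
t: 28.88
tool_pos: [0.6185, 0.28, 0.2564]
tool_rot: [-3.141, -0.028, -0.004]
contact_force: [0.6, 1.2, 0.6]
opening: 0.0259
grip_force: 0.0
t: 29.72
tool_pos: [0.5843, -0.0825, 0.2533]
tool_rot: [3.141, 0.028, 0.002]
contact_force: [0.3, 1.0, 0.5]
opening: 0.0254
grip_force: 0.0
t: 30.55
tool_pos: [0.5649, -0.3125, 0.2527]
tool_rot: [-3.141, -0.05, -0.001]
contact_force: [-0.1, -0.2, -0.1]
opening: 0.0255
grip_force: 0.0
```

View pics/r3.png

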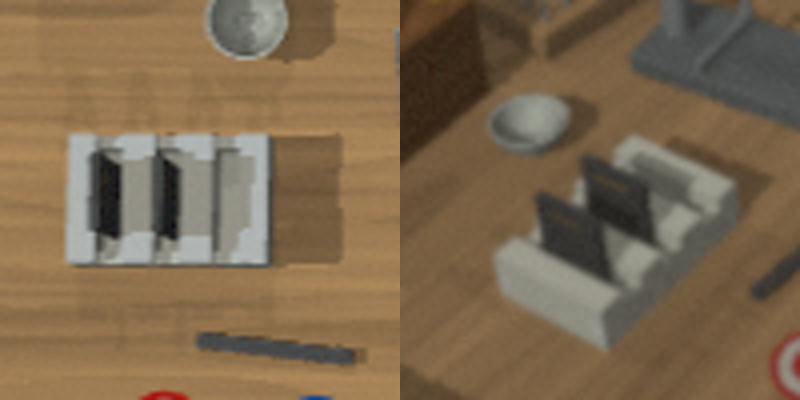

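Both stand well. Third slate, to the right bay.

```bash
python3 -m crank '[[0,-3,35,0,0,0,-0.4],[0,0,38,0,0,0,-0.4],[0,0,38,0,0,0,-0.4],[0,0,30,0,0,0,-0.4],[0,0,20,0,0,0,-0.4],[0,0,15,0,0,0,-0.4],[0,0,10,0,0,0,-0.4],[0,0,3,0,0,0,-0.4],[0,0,0,0,0,0,-0.4],[0,0,0,0,0,0,-1]]' 40
python3 -m crank '[[0,0,0,0,0,0,-1],[0,0,0,0,0,0,-1],[0,0,0,0,0,0,-1],[0,0,-5,0,0,0,-1],[0,0,-15,0,0,0,-1],[0,0,-35,0,0,0,-1],[0,0,-35,0,0,0,-1],[0,0,-35,0,0,0,-1],[0,0,-35,0,0,0,-1],[0,0,-35,0,0,0.014,-1]]'
python3 -m crank '[[4,-26,0,0,0,0,-1],[4,-36,0,0,0,0,-1],[4,-36,0,0,0,0,-1],[4,-36,0,0,0,0,-1],[4,-36,0,0,0,0,-1],[4,-36,0,0,0,0,-1],[4,-36,0,0,0,0,-1],[4,-36,0,0,0,0,-1],[4,-36,0,0,0,0,-1],[4,-36,0,0,0,0,-1]]'
python3 -m crank '[[4,-36,0,0,0,0,-1],[4,-36,0,0,0,0,-1],[4,-36,0,0,0,0,-1],[4,-36,0,0,0,0,-1],[4,-36,0,0,0,0,-1],[3,-15,0,0,0,0,-1],[0,0,0,0,0,0,-1],[0,0,0,0,0,0,-1],[0,0,0,0,0,0,-1],[0,0,0,0,0,0,-1]]'
```

```text
t: 31.48
tool_pos: [0.5658, -0.3107, 0.0651]
tool_rot: [3.14, 0.05, 0.003]
contact_force: [0.5, 0.1, 0.2]
opening: 0.0149
grip_force: 0.0
t: 32.32
tool_pos: [0.5643, -0.311, 0.2618]
tool_rot: [3.139, 0.027, 0.002]
contact_force: [0.2, 0.4, -1.8]
opening: 0.007
grip_force: 39.5
t: 33.15
tool_pos: [0.5987, 0.0414, 0.2602]
tool_rot: [3.14, 0.027, 0.005]
contact_force: [1.3, 0.9, -0.7]
opening: 0.0075
grip_force: 39.5
t: 33.98
tool_pos: [0.6183, 0.2342, 0.2588]
tool_rot: [3.141, 0.025, 0.001]
contact_force: [0.7, -0.7, -0.4]
opening: 0.0073
grip_force: 39.6
```

```bash
python3 -m crank '[[0,-3,30,0,0,0,-1],[0,0,38,0,0,0,-1],[0,0,38,0,0,0,-1],[0,0,20,0,0,0,-1],[0,0,5,0,0,0,-1],[0,0,0,0,0,0,-1],[0,0,0,0,0,0,-1],[0,0,0,0,0,0,-1],[0,0,0,0,0,0,-1],[0,0,0,0,0,0,-1]]'
python3 -m crank '[[0,0,15,0,0,0,-1],[0,0,14,0,0,0,-1],[0,0,10,0,0,0,-1],[0,0,7,0,0,0,-1],[0,0,6,0,0,0,-1],[0,0,6,0,0,0,-1],[0,0,5,0,0,0,-1],[0,0,2,0,0,0,-1],[0,0,0,0,0,0,-1],[0,0,0,0,0,0,-1]]'
```

```text
t: 34.82
tool_pos: [0.6192, 0.2391, 0.1298]
tool_rot: [-3.141, -0.028, -0.006]
contact_force: [-0.4, -0.1, 0.1]
opening: 0.0074
grip_force: 39.5
t: 35.65
tool_pos: [0.6183, 0.2389, 0.0627]
tool_rot: [-3.141, -0.028, -0.001]
contact_force: [-0.4, -0.3, 0.5]
opening: 0.0073
grip_force: 39.6
```

```bash
python3 -m crank '[[0,0,1,0,0,0,-1],[0,0,0,0,0,0,-0.7],[0,0,0,0,0,0,-0.5],[0,0,0,0,0,0,-0.4],[0,0,-10,0,0,0,-0.4],[0,0,-30,0,0,0,-0.4],[0,0,-40,0,0,0,-0.4],[0,0,-40,0,0,0,-0.4],[0,0,-40,0,0,0,-0.4],[0,0,-40,0,0,0,-0.4]]'
python3 -m crank '[[0,0,-25,0,0,0.018,0.4],[-11,36,0,0,0,0,0.4],[-11,36,0,0,0,0,0.4],[-11,36,0,0,0,0,0.4],[-11,36,0,0,0,0,0.4],[-11,36,0,0,0,0,0.4],[-11,36,0,0,0,0,0.4],[-11,36,0,0,0,0,0.4],[-11,36,0,0,0,0,0.4],[-11,36,0,0,0,0,0.4]]'
python3 -m crank '[[-11,36,0,0,0,0,0.4],[-11,36,0,0,0,0,0.4],[-11,36,0,0,0,0,0.4],[-11,36,0,0,0,0,0.4],[-11,36,0,0,0,0,0.4],[-8,30,0,0,0,0,0.4],[0,6,0,0,0,0,0.4],[0,0,0,0,0,0,0.4],[0,0,0,0,0,0,0.4],[0,0,0,0,0,0,0.4]]'
python3 - <<'E'
from h import *
a=np.hstack([cv2.resize(get_image("top")[130:260,120:250],(400,400),interpolation=cv2.INTER_CUBIC),cv2.resize(get_image("side")[90:290,150:350],(400,400),interpolation=cv2.INTER_CUBIC)]); cv2.imwrite("pics/r4.png",a[:,:,::-1])
E
```

```text
t: 36.48
tool_pos: [0.6176, 0.2388, 0.2644]
tool_rot: [-3.141, -0.028, -0.002]
contact_force: [1.4, 0.5, -0.5]
opening: 0.0254
grip_force: 0.0
t: 37.32
tool_pos: [0.518, -0.0867, 0.2876]
tool_rot: [3.141, 0.0, 0.003]
contact_force: [1.1, 0.1, -0.3]
opening: 0.0595
grip_force: 0.0
t: 38.15
tool_pos: [0.4562, -0.3, 0.2867]
tool_rot: [-3.141, -0.002, -0.001]
contact_force: [1.1, 1.6, -0.3]
opening: 0.0597
grip_force: 0.0
```

View pics/r4.png

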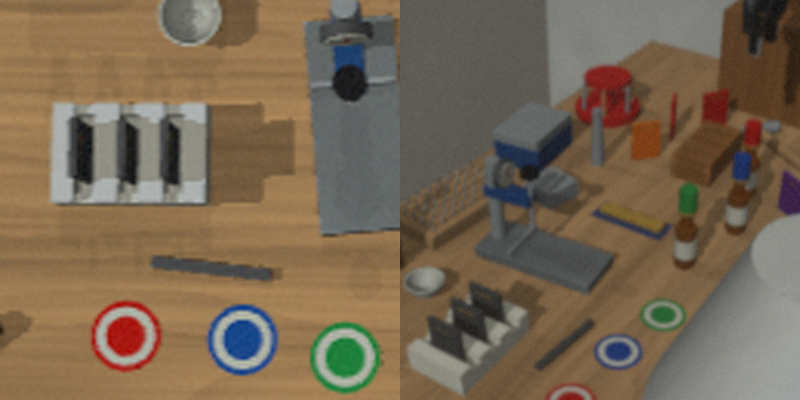

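All three slates stand in the rack, the bar is on the felt, and the gripper is over the red bottle.

```bash
python3 -m crank '[[0,1,30,0,0,0,0.4],[0,0,38,0,0,0,0.4],[0,0,38,0,0,0,0.4],[0,0,30,0,0,0,0.4],[0,0,20,0,0,0,0.4],[0,0,12,0,0,0,0.4],[0,0,6,0,0,0,0.4],[0,0,0,0,0,0,0.4],[0,0,0,0,0,0,0.4],[0,0,0,0,0,0,0.1]]' 25
python3 -m crank '[[0,0,0,0,0,0,0.0],[0,0,0,0,0,0,-0.1],[0,0,0,0,0,0,-0.15],[0,0,0,0,0,0,-0.2],[0,0,0,0,0,0,-0.3],[0,0,0,0,0,0,-0.4],[0,0,0,0,0,0,-1],[0,0,0,0,0,0,-1],[0,0,0,0,0,0,-1],[0,0,0,0,0,0,-1]]' 30
```

```text
t: 39.08
tool_pos: [0.457, -0.3029, 0.1145]
tool_rot: [3.139, 0.0, 0.004]
contact_force: [0.6, 0.2, 0.3]
opening: 0.0489
grip_force: 0.0
t: 39.92
tool_pos: [0.4561, -0.3019, 0.1127]
tool_rot: [-3.141, 0.0, -0.001]
contact_force: [-1.2, 3.3, 6.5]
opening: 0.0292
grip_force: 29.9
```

```bash
python3 -m crank '[[0,0,0,0,0,0,-1],[0,0,-3,0,0,0,-1],[0,0,-10,0,0,0,-1],[0,0,-20,0,0,0,-1],[0,0,-25,0,0,0,-1],[0,0,-30,0,0,0,-1],[0,0,-30,0,0,0,-1],[0,0,-30,0,0,0,-1],[0,0,-22,0,0,0,-1],[0,0,-15,0,0,0,-1]]' 45
python3 -m crank '[[0,-10,0,0,0,0,-1],[0,-20,0,0,0,0,-1],[0,-30,0,0,0,0,-1],[-1,-32,0,0,0,0,-1],[-1,-32,0,0,0,0,-1],[-1,-32,0,0,0,0,-1],[-1,-32,0,0,0,0,-1],[-1,-32,0,0,0,0,-1],[-1,-32,0,0,0,0,-1],[-1,-32,0,0,0,0,-1]]'
python3 -m crank '[[-1,-32,0,0,0,0,-1],[-1,-32,0,0,0,0,-1],[-1,-32,0,0,0,0,-1],[-1,-32,0,0,0,0,-1],[-1,-32,0,0,0,0,-1],[-1,-32,0,0,0,0,-1],[-1,-32,0,0,0,0,-1],[-1,-32,0,0,0,0,-1],[-1,-25,0,0,0,0,-1],[-1,-15,0,0,0,0,-1]]'
```

```text
t: 40.75
tool_pos: [0.4561, -0.303, 0.3007]
tool_rot: [3.138, -0.001, 0.004]
contact_force: [-0.2, -1.0, -1.6]
opening: 0.029
grip_force: 44.7
t: 41.58
tool_pos: [0.4476, -0.0163, 0.2953]
tool_rot: [-3.141, 0.001, 0.004]
contact_force: [1.3, 0.3, -1.9]
opening: 0.0293
grip_force: 44.8
t: 42.42
tool_pos: [0.4373, 0.2801, 0.2951]
tool_rot: [3.141, 0.004, -0.004]
contact_force: [-0.0, -0.2, -2.3]
opening: 0.0292
grip_force: 44.9
```

```bash
python3 -m crank '[[0,-1,10,0,0,0,-1],[0,0,25,0,0,0,-1],[0,0,30,0,0,0,-1],[0,0,30,0,0,0,-1],[0,0,30,0,0,0,-1],[0,0,20,0,0,0,-1],[0,0,12,0,0,0,-1],[0,0,5,0,0,0,-1],[0,0,0,0,0,0,-1],[0,0,0,0,0,0,-1]]'
python3 - <<'E'
from h import *
im=get_image("side"); cv2.imwrite("pics/m1.png",cv2.resize(im[190:310,190:310],(600,600),interpolation=cv2.INTER_CUBIC)[:,:,::-1])
E
```

```text
t: 43.25
tool_pos: [0.4395, 0.2789, 0.1362]
tool_rot: [-3.141, 0.001, -0.002]
contact_force: [-0.4, 0.3, -1.3]
opening: 0.0289
grip_force: 45.0
```

View pics/m1.png

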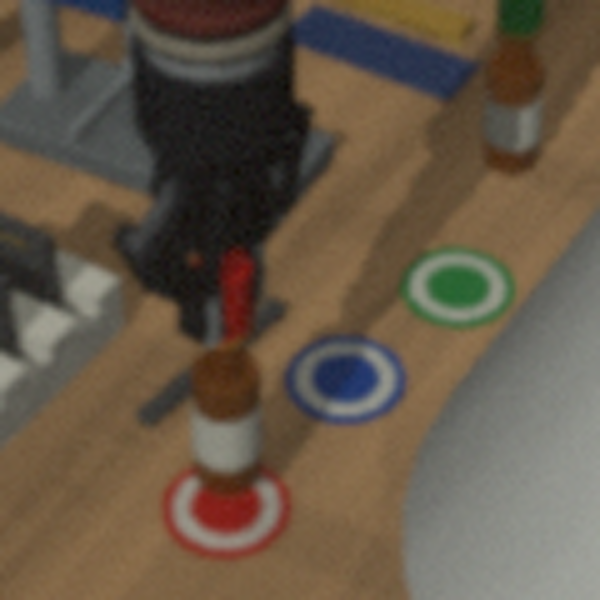

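The red bottle hangs upright over its mat. Lower it gently.

```bash
python3 -m crank '[[-1,-2,5,0,0,0,-1],[0,-2,5,0,0,0,-1],[0,0,4,0,0,0,-1],[0,0,3,0,0,0,-1],[0,0,2,0,0,0,-1],[0,0,2,0,0,0,-1],[0,0,1,0,0,0,-1],[0,0,0.5,0,0,0,-1],[0,0,0,0,0,0,-1],[0,0,0,0,0,0,-1]]'
```

```text
t: 44.13
tool_pos: [0.4381, 0.2829, 0.1129]
tool_rot: [-3.141, 0.0, -0.001]
contact_force: [0.4, -0.3, -2.2]
opening: 0.0294
grip_force: 45.0
```

```bash
python3 -m crank '[[0,0,0.4,0,0,0,-1],[0,0,0.4,0,0,0,-1],[0,0,0.2,0,0,0,-1],[0,0,0,0,0,0,-1],[0,0,0,0,0,0,-1],[0,0,0,0,0,0,-1],[0,0,0,0,0,0,-1],[0,0,0,0,0,0,-1],[0,0,0,0,0,0,-1],[0,0,0,0,0,0,-1]]'
```

```text
t: 44.97
tool_pos: [0.4384, 0.2831, 0.1127]
tool_rot: [-3.141, 0.0, -0.002]
contact_force: [-1.1, 0.2, 4.7]
opening: 0.0288
grip_force: 45.5
```

```bash
python3 -m crank '[[0,0,0,0,0,0,-0.3],[0,0,0,0,0,0,-0.25],[0,0,0,0,0,0,-0.2],[0,0,0,0,0,0,-0.1],[0,0,0,0,0,0,0.1],[0,0,0,0,0,0,0.3],[0,0,0,0,0,0,0.4],[0,0,0,0,0,0,0.4],[0,0,0,0,0,0,0.4],[0,0,-5,0,0,0,0.4]]'
python3 -m crank '[[0,0,-20,0,0,0,0.4],[0,0,-35,0,0,0,0.4],[0,0,-38,0,0,0,0.4],[0,0,-38,0,0,0,0.4],[0,0,-38,0,0,0,0.4],[0,20,0,0,0,0,0.4],[-1,36,0,0,0,0,0.4],[-1,36,0,0,0,0,0.4],[-1,36,0,0,0,0,0.4],[-1,36,0,0,0,0,0.4]]'
python3 -m crank '[[-1,36,0,0,0,0,0.4],[-1,36,0,0,0,0,0.4],[-1,36,0,0,0,0,0.4],[-1,36,0,0,0,0,0.4],[-1,36,0,0,0,0,0.4],[-2,36,0,0,0,0,0.4],[-2,36,0,0,0,0,0.4],[-1,36,0,0,0,0,0.4],[0,20,0,0,0,0,0.4],[0,0,0,0,0,0,0.4]]'
python3 - <<'E'
from meas import *
im=cv2.cvtColor(get_image("top"),cv2.COLOR_RGB2HSV).astype(int);h,s,v=im[...,0],im[...,1],im[...,2]
for b in blobs("top",im,((h<7)|(h>172))&(s>150)&(v>60),(140,215,185,260),20): print(b[0].round(1),b[1],onz("top",*b[0],.13).round(4))
s=cv2.cvtColor(get_image("side"),cv2.COLOR_RGB2HSV).astype(int)
for b in blobs("side",s,((s[...,0]<7)|(s[...,0]>172))&(s[...,1]>170)&(s[...,2]>60),(190,210,290,310),20): print(b[0].round(1),b[1])
print(proj("side",[.4385,.283,.13]),proj("side",[.4385,.283,0]))
E
```

```text
t: 45.8
tool_pos: [0.4372, 0.2825, 0.1159]
tool_rot: [3.141, -0.0, -0.003]
contact_force: [-0.8, -0.0, 0.1]
opening: 0.0595
grip_force: 0.0
t: 46.63
tool_pos: [0.4335, 0.1176, 0.2864]
tool_rot: [-3.142, -0.001, -0.002]
contact_force: [0.7, 0.0, -0.7]
opening: 0.0598
grip_force: 0.0
t: 47.47
tool_pos: [0.4233, -0.1924, 0.286]
tool_rot: [3.141, -0.008, -0.001]
contact_force: [0.6, -0.7, -0.8]
opening: 0.0599
grip_force: 0.0
[156.2 238.9] 192 [0.4396 0.2715 0.13  ]
[233.4 256.4] 173
[233.4493976  256.43203923] [234.87459027 291.05197884]
```

The red head is at its predicted pixel (233, 256), so that bottle is standing. Blue next.

```bash
python3 -m crank '[[1,-2,30,0,0,0,0.4],[0,0,38,0,0,0,0.4],[0,0,38,0,0,0,0.4],[0,0,30,0,0,0,0.4],[0,0,20,0,0,0,0.4],[0,0,12,0,0,0,0.4],[0,0,6,0,0,0,0.4],[0,0,0,0,0,0,0.4],[0,0,0,0,0,0,0.4],[0,0,0,0,0,0,0.1]]' 25
python3 -m crank '[[0,0,0,0,0,0,0.0],[0,0,0,0,0,0,-0.1],[0,0,0,0,0,0,-0.15],[0,0,0,0,0,0,-0.2],[0,0,0,0,0,0,-0.3],[0,0,0,0,0,0,-0.4],[0,0,0,0,0,0,-1],[0,0,0,0,0,0,-1],[0,0,0,0,0,0,-1],[0,0,0,0,0,0,-1]]' 30
python3 -m crank '[[0,0,0,0,0,0,-1],[0,0,-3,0,0,0,-1],[0,0,-10,0,0,0,-1],[0,0,-20,0,0,0,-1],[0,0,-25,0,0,0,-1],[0,0,-30,0,0,0,-1],[0,0,-30,0,0,0,-1],[0,0,-30,0,0,0,-1],[0,0,-22,0,0,0,-1],[0,0,-15,0,0,0,-1]]' 45
```

```text
t: 48.4
tool_pos: [0.4261, -0.1877, 0.1139]
tool_rot: [3.14, 0.0, 0.005]
contact_force: [0.2, 0.2, 0.2]
opening: 0.0492
grip_force: 0.0
t: 49.23
tool_pos: [0.4251, -0.1876, 0.1122]
tool_rot: [3.141, -0.0, 0.001]
contact_force: [0.3, -2.5, 2.0]
opening: 0.0293
grip_force: 30.2
t: 50.07
tool_pos: [0.4251, -0.1868, 0.2999]
tool_rot: [3.141, 0.0, 0.004]
contact_force: [-0.6, 0.2, -1.7]
opening: 0.0289
grip_force: 44.6
```

```bash
python3 -m crank '[[0,-10,0,0,0,0,-1],[0,-20,0,0,0,0,-1],[1,-30,0,0,0,0,-1],[1,-32,0,0,0,0,-1],[1,-32,0,0,0,0,-1],[1,-32,0,0,0,0,-1],[1,-32,0,0,0,0,-1],[1,-32,0,0,0,0,-1],[1,-32,0,0,0,0,-1],[1,-32,0,0,0,0,-1]]'
python3 -m crank '[[2,-30,0,0,0,0,-1],[2,-25,0,0,0,0,-1],[0,-15,0,0,0,0,-1],[0,0,10,0,0,0,-1],[0,0,25,0,0,0,-1],[0,0,30,0,0,0,-1],[0,0,30,0,0,0,-1],[0,0,30,0,0,0,-1],[0,0,20,0,0,0,-1],[0,0,10,0,0,0,-1]]'
python3 -m crank '[[0,0,0,0,0,0,-1],[0,0,0,0,0,0,-1],[0,0,0,0,0,0,-1],[0,0,0,0,0,0,-1],[0,0,0,0,0,0,-1],[0,0,0,0,0,0,-1],[0,0,0,0,0,0,-1],[0,0,0,0,0,0,-1],[0,0,0,0,0,0,-1],[0,0,0,0,0,0,-1]]'
```

```text
t: 50.9
tool_pos: [0.4312, 0.0992, 0.2949]
tool_rot: [-3.141, -0.001, 0.005]
contact_force: [0.9, -1.1, -0.9]
opening: 0.0291
grip_force: 44.8
t: 51.73
tool_pos: [0.4329, 0.1658, 0.136]
tool_rot: [3.14, -0.001, -0.014]
contact_force: [0.4, 0.0, -1.6]
opening: 0.0288
grip_force: 45.0
t: 52.57
tool_pos: [0.4369, 0.1669, 0.1418]
tool_rot: [-3.142, 0.0, 0.0]
contact_force: [0.3, 0.0, -1.6]
opening: 0.0291
grip_force: 45.0
```

```bash
python3 -m crank '[[0,0,8,0,0,0,-1],[0,0,7,0,0,0,-1],[0,0,5,0,0,0,-1],[0,0,3,0,0,0,-1],[0,0,2,0,0,0,-1],[0,0,2,0,0,0,-1],[0,0,1,0,0,0,-1],[0,0,0.5,0,0,0,-1],[0,0,0.5,0,0,0,-1],[0,0,0,0,0,0,-1]]'
python3 -m crank '[[0,0,0.4,0,0,0,-1],[0,0,0.2,0,0,0,-1],[0,0,0,0,0,0,-1],[0,0,0,0,0,0,-1],[0,0,0,0,0,0,-1],[0,0,0,0,0,0,-1],[0,0,0,0,0,0,-1],[0,0,0,0,0,0,-1],[0,0,0,0,0,0,-1],[0,0,0,0,0,0,-1]]'
```

```text
t: 53.4
tool_pos: [0.437, 0.1669, 0.113]
tool_rot: [-3.142, 0.0, -0.001]
contact_force: [-0.1, -0.9, -1.2]
opening: 0.029
grip_force: 45.0
t: 54.23
tool_pos: [0.437, 0.1669, 0.1123]
tool_rot: [-3.142, 0.0, -0.0]
contact_force: [0.6, -0.4, -0.9]
opening: 0.0291
grip_force: 45.0
```

```bash
python3 -m crank '[[0,0,0.3,0,0,0,-1],[0,0,0.2,0,0,0,-1],[0,0,0,0,0,0,-1],[0,0,0,0,0,0,-1],[0,0,0,0,0,0,-1],[0,0,0,0,0,0,-1],[0,0,0,0,0,0,-1],[0,0,0,0,0,0,-1],[0,0,0,0,0,0,-1],[0,0,0,0,0,0,-1]]'
```

```text
t: 55.07
tool_pos: [0.4373, 0.1669, 0.1122]
tool_rot: [-3.142, 0.0, -0.001]
contact_force: [-0.8, -0.3, 5.1]
opening: 0.0287
grip_force: 45.2
```

```bash
python3 -m crank '[[0,0,0,0,0,0,-0.3],[0,0,0,0,0,0,-0.25],[0,0,0,0,0,0,-0.2],[0,0,0,0,0,0,-0.1],[0,0,0,0,0,0,0.1],[0,0,0,0,0,0,0.3],[0,0,0,0,0,0,0.4],[0,0,0,0,0,0,0.4],[0,0,0,0,0,0,0.4],[0,0,-5,0,0,0,0.4]]'
python3 -m crank '[[0,0,-20,0,0,0,0.4],[0,0,-35,0,0,0,0.4],[0,0,-38,0,0,0,0.4],[0,0,-38,0,0,0,0.4],[0,0,-38,0,0,0,0.4],[2,20,0,0,0,0,0.4],[3,36,0,0,0,0,0.4],[3,36,0,0,0,0,0.4],[3,36,0,0,0,0,0.4],[3,36,0,0,0,0,0.4]]'
python3 -m crank '[[3,36,0,0,0,0,0.4],[0,27,0,0,0,0,0.4],[0,0,0,0,0,0,0.4],[0,0,0,0,0,0,0.4],[0,0,0,0,0,0,0.4],[0,0,0,0,0,0,0.4],[0,0,0,0,0,0,0.4],[0,0,0,0,0,0,0.4],[0,0,0,0,0,0,0.4],[0,0,0,0,0,0,0.4]]'
python3 - <<'E'
from meas import *
s=cv2.cvtColor(get_image("side"),cv2.COLOR_RGB2HSV).astype(int)
h=s[...,0]
for m in ((h>104)&(h<125),(h>48)&(h<90)):
  for b in blobs("side",s,m&(s[...,1]>130)&(s[...,2]>40),(190,150,320,310),40): print(b[0].round(1),b[1])
print(proj("side",[.437,.1675,.13]),proj("side",[.4544,-.0602,.13]))
E
```

```text
t: 55.9
tool_pos: [0.4361, 0.1667, 0.1158]
tool_rot: [3.141, -0.0, -0.003]
contact_force: [0.1, -0.4, -1.0]
opening: 0.0598
grip_force: 0.0
t: 56.73
tool_pos: [0.4507, 0.0015, 0.2865]
tool_rot: [3.141, 0.001, 0.002]
contact_force: [-0.2, 0.7, 0.2]
opening: 0.0599
grip_force: 0.0
t: 57.57
tool_pos: [0.4539, -0.0596, 0.2857]
tool_rot: [-3.142, -0.001, 0.0]
contact_force: [0.3, -0.6, -0.5]
opening: 0.0599
grip_force: 0.0
[209.1 167.4] 129
[259.4 230.8] 118
[204.9 187.2] 112
[293.7 189.1] 84
[281.2 247. ] 46
[258.75620529 231.3913102 ] [293.57727843 188.98349977]
```

Blue stands (259, 231, as predicted). Now green, to its mat at (0.421, 0.065).

```bash
python3 -m crank '[[0,0,30,0,0,0,0.4],[0,0,38,0,0,0,0.4],[0,0,38,0,0,0,0.4],[0,0,30,0,0,0,0.4],[0,0,20,0,0,0,0.4],[0,0,12,0,0,0,0.4],[0,0,5,0,0,0,0.4],[0,0,0,0,0,0,0.4],[0,0,0,0,0,0,0.4],[0,0,0,0,0,0,0.1]]' 25
python3 -m crank '[[0,0,0,0,0,0,0.0],[0,0,0,0,0,0,-0.1],[0,0,0,0,0,0,-0.15],[0,0,0,0,0,0,-0.2],[0,0,0,0,0,0,-0.3],[0,0,0,0,0,0,-0.4],[0,0,0,0,0,0,-1],[0,0,0,0,0,0,-1],[0,0,0,0,0,0,-1],[0,0,0,0,0,0,-1]]' 30
python3 -m crank '[[0,0,0,0,0,0,-1],[0,0,-3,0,0,0,-1],[0,0,-10,0,0,0,-1],[0,0,-20,0,0,0,-1],[0,0,-20,0,0,0,-1],[0,0,-10,0,0,0,-1],[0,0,0,0,0,0,-1],[0,-8,0,0,0,0,-1],[-3,-15,0,0,0,0,-1],[-5,-20,0,0,0,0,-1]]' 45
python3 -m crank '[[-7,-22,0,0,0,0,-1],[-8,-25,0,0,0,0,-1],[-7,-20,0,0,0,0,-1],[-3,-11,0,0,0,0,-1],[0,-4,0,0,0,0,-1],[0,0,0,0,0,0,-1],[0,0,5,0,0,0,-1],[0,0,10,0,0,0,-1],[0,0,10,0,0,0,-1],[0,0,0,0,0,0,-1]]'
python3 -m crank '[[0,0,0,0,0,0,-1],[0,0,0,0,0,0,-1],[0,0,0,0,0,0,-1],[0,0,0,0,0,0,-1],[0,0,0,0,0,0,-1],[0,0,0,0,0,0,-1],[0,0,0,0,0,0,-1],[0,0,0,0,0,0,-1],[0,0,0,0,0,0,-1],[0,0,0,0,0,0,-1]]'
```

```text
t: 58.45
tool_pos: [0.4553, -0.0605, 0.1148]
tool_rot: [3.141, -0.0, 0.005]
contact_force: [0.1, -0.2, 1.2]
opening: 0.0493
grip_force: 0.0
t: 59.28
tool_pos: [0.4542, -0.0599, 0.1131]
tool_rot: [-3.141, 0.0, -0.001]
contact_force: [-0.0, 2.2, 3.4]
opening: 0.0291
grip_force: 30.0
t: 60.12
tool_pos: [0.4449, -0.0168, 0.1739]
tool_rot: [-3.141, 0.003, 0.005]
contact_force: [-0.9, 0.3, -1.6]
opening: 0.0293
grip_force: 44.7
t: 60.95
tool_pos: [0.419, 0.0643, 0.1472]
tool_rot: [-3.142, 0.002, 0.009]
contact_force: [-0.8, 0.8, -4.0]
opening: 0.0288
grip_force: 44.8
t: 61.78
tool_pos: [0.4209, 0.0649, 0.1507]
tool_rot: [3.142, -0.0, 0.0]
contact_force: [0.6, 0.6, -1.8]
opening: 0.0288
grip_force: 44.8
```

Contact is expected at z ≈ 0.1128: go down 37.5 mm, then ease in.

```bash
python3 -m crank '[[0,0,8,0,0,0,-1],[0,0,10,0,0,0,-1],[0,0,8,0,0,0,-1],[0,0,5,0,0,0,-1],[0,0,2,0,0,0,-1],[0,0,2,0,0,0,-1],[0,0,1,0,0,0,-1],[0,0,0.5,0,0,0,-1],[0,0,0.5,0,0,0,-1],[0,0,0,0,0,0,-1]]'
python3 -m crank '[[0,0,0.4,0,0,0,-1],[0,0,0.2,0,0,0,-1],[0,0,0,0,0,0,-1],[0,0,0,0,0,0,-1],[0,0,0,0,0,0,-1],[0,0,0,0,0,0,-1],[0,0,0,0,0,0,-1],[0,0,0,0,0,0,-1],[0,0,0,0,0,0,-1],[0,0,0,0,0,0,-1]]'
```

```text
t: 62.62
tool_pos: [0.4211, 0.0649, 0.114]
tool_rot: [-3.142, 0.0, -0.001]
contact_force: [-0.1, -0.5, -2.0]
opening: 0.0292
grip_force: 44.8
t: 63.45
tool_pos: [0.421, 0.0649, 0.1132]
tool_rot: [3.142, -0.0, 0.0]
contact_force: [-0.6, 0.4, -2.7]
opening: 0.0289
grip_force: 44.8
```

```bash
python3 -m crank '[[0,0,0.4,0,0,0,-1],[0,0,0.2,0,0,0,-1],[0,0,0.2,0,0,0,-1],[0,0,0,0,0,0,-1],[0,0,0,0,0,0,-1],[0,0,0,0,0,0,-1],[0,0,0,0,0,0,-1],[0,0,0,0,0,0,-1],[0,0,0,0,0,0,-1],[0,0,0,0,0,0,-1]]'
```

```text
t: 64.28
tool_pos: [0.4214, 0.0649, 0.1132]
tool_rot: [-3.142, 0.0, -0.002]
contact_force: [-1.5, 0.4, 4.6]
opening: 0.0288
grip_force: 45.5
```

```bash
python3 -m crank '[[0,0,0,0,0,0,-0.3],[0,0,0,0,0,0,-0.25],[0,0,0,0,0,0,-0.2],[0,0,0,0,0,0,-0.1],[0,0,0,0,0,0,0.1],[0,0,0,0,0,0,0.3],[0,0,0,0,0,0,0.4],[0,0,0,0,0,0,0.4],[0,0,0,0,0,0,0.4],[0,0,-5,0,0,0,0.4]]'
python3 -m crank '[[0,0,-20,0,0,0,0.4],[0,0,-35,0,0,0,0.4],[0,0,-38,0,0,0,0.4],[0,0,-38,0,0,0,0.4],[0,0,-38,0,0,0,0.4],[0,20,0,0,0,0,0.4],[0,36,0,0,0,0,0.4],[0,36,0,0,0,0,0.4],[0,36,0,0,0,0,0.4],[0,36,0,0,0,0,0.4]]'
python3 -m crank '[[0,36,0,0,0,0,0.4],[0,36,0,0,0,0,0.4],[0,36,0,0,0,0,0.4],[0,36,0,0,0,0,0.4],[0,36,0,0,0,0,0.4],[0,36,0,0,0,0,0.4],[0,36,0,0,0,0,0.4],[0,20,0,0,0,0,0.4],[0,0,0,0,0,0,0.4],[0,0,0,0,0,0,0.4]]'
python3 - <<'E'
from meas import *
t=get_image("top");s=get_image("side")
im=cv2.cvtColor(t,cv2.COLOR_RGB2HSV).astype(int);h,ss,v=im[...,0],im[...,1],im[...,2]
for b in blobs("top",im,(h>16)&(h<30)&(ss>150)&(v>80),(200,150,330,225),60): print("bar",b[0],rect("top",b[2],.012))
a=np.hstack([cv2.resize(t[120:270,130:330],(400,300),interpolation=cv2.INTER_CUBIC),cv2.resize(s[120:300,130:370],(400,300),interpolation=cv2.INTER_CUBIC)]); cv2.imwrite("pics/end.png",a[:,:,::-1])
E
```

```text
t: 65.12
tool_pos: [0.4201, 0.0649, 0.1164]
tool_rot: [-3.142, 0.0, 0.003]
contact_force: [-0.2, -1.0, -0.3]
opening: 0.06
grip_force: 0.0
t: 65.95
tool_pos: [0.4206, -0.1006, 0.2871]
tool_rot: [3.141, 0.001, 0.002]
contact_force: [0.1, 0.2, -0.4]
opening: 0.0597
grip_force: 0.0
t: 66.78
tool_pos: [0.4205, -0.3718, 0.2862]
tool_rot: [-3.141, 0.003, 0.001]
contact_force: [0.4, -0.0, -0.0]
opening: 0.0597
grip_force: 0.0
bar [305.64482759 186.70344828] (array([ 604.3, -157.1]), array([117.2,  21.5]), 0.4)
```

View pics/end.png

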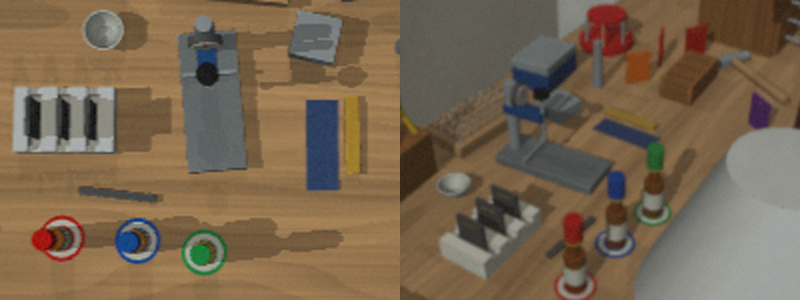

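The disturbance has pushed the bar off the felt to (604, -157), yaw 0.4°; everything else is right. Re-grasp the bar.

```bash
python3 -m crank '[[23,-27,0,0,0,0,0.1],[23,-27,0,0,0,0,0.1],[23,-27,0,0,0,0,0.1],[23,-27,0,0,0,0,0.1],[23,-27,0,0,0,0,0.1],[23,-27,0,0,0,0,0.1],[23,-27,0,0,0,0,0.1],[22,-26,0,0,0,-0.008,0.1],[0,0,30,0,0,0,0.1],[0,0,38,0,0,0,0.1]]'
python3 -m crank '[[0,0,38,0,0,0,0.1],[0,0,38,0,0,0,0.1],[0,0,38,0,0,0,0.1],[0,0,30,0,0,0,0.1],[0,0,15,0,0,0,0.1],[0,0,0,0,0,0,0.1],[0,0,0,0,0,0,0.1],[0,0,0,0,0,0,0.1],[0,0,0,0,0,0,0.1],[0,0,0,0,0,0,0.1]]'
```

```text
t: 67.72
tool_pos: [0.6073, -0.1536, 0.2231]
tool_rot: [3.138, 0.021, 0.015]
contact_force: [0.5, -0.2, 0.1]
opening: 0.047
grip_force: 0.0
t: 68.55
tool_pos: [0.6054, -0.1565, 0.0619]
tool_rot: [3.14, 0.013, 0.006]
contact_force: [0.4, -0.2, -0.2]
opening: 0.047
grip_force: 0.0
```

```bash
python3 -m crank '[[0,0,20,0,0,0,0.1],[0,0,20,0,0,0,0.1],[0,0,10,0,0,0,0.1],[0,0,5,0,0,0,0.1],[0,0,0.5,0,0,0,0.1],[0,0,0,0,0,0,0.1],[0,0,0,0,0,0,-1],[0,0,0,0,0,0,-1],[0,0,0,0,0,0,-1],[0,0,0,0,0,0,-1]]' 40
python3 -m crank '[[0,0,0,0,0,0,-1],[0,0,0,0,0,0,-1],[0,0,-5,0,0,0,-1],[0,0,-10,0,0,0,-1],[-4,-10,0,0,0,0,-1],[-6,-15,0,0,0,0,-1],[-6,-12,0,0,0,0,-1],[0,-5,0,0,0,0,-1],[0,0,0,0,0,0,-1],[0,0,0,0,0,0,-1]]'
python3 -m crank '[[0,0,0,0,0,0,-1],[0,0,0,0,0,0,-1],[0,0,5,0,0,0,-1],[0,0,4,0,0,0,-1],[0,0,3,0,0,0,-1],[0,0,1,0,0,0,-1],[0,0,1,0,0,0,-1],[0,0,0,0,0,0,-1],[0,0,0,0,0,0,-1],[0,0,0,0,0,0,-1]]'
```

```text
t: 69.38
tool_pos: [0.605, -0.1567, 0.0054]
tool_rot: [3.14, 0.012, 0.004]
contact_force: [-0.0, -0.6, 4.3]
opening: 0.0206
grip_force: 40.0
t: 70.22
tool_pos: [0.5871, -0.1135, 0.0184]
tool_rot: [3.141, 0.014, -0.001]
contact_force: [0.2, -0.9, -2.8]
opening: 0.0203
grip_force: 39.4
t: 71.05
tool_pos: [0.5872, -0.1145, 0.0055]
tool_rot: [3.141, 0.012, -0.002]
contact_force: [-5.3, 0.3, 5.4]
opening: 0.0204
grip_force: 40.3
```

```bash
python3 -m crank '[[0,0,0,0,0,0,-0.4],[0,0,0,0,0,0,0],[0,0,0,0,0,0,0],[0,0,-10,0,0,0,0],[0,0,-30,0,0,0,0],[0,0,-40,0,0,0,0],[0,0,-40,0,0,0,0],[0,0,-40,0,0,0,0],[0,0,-40,0,0,0,0],[0,30,0,0,0,0,0]]'
python3 -m crank '[[0,36,0,0,0,0,0],[0,36,0,0,0,0,0],[0,36,0,0,0,0,0],[0,36,0,0,0,0,0],[0,36,0,0,0,0,0],[0,0,0,0,0,0,0],[0,0,0,0,0,0,0],[0,0,0,0,0,0,0],[0,0,0,0,0,0,0],[0,0,0,0,0,0,0]]'
python3 - <<'E'
from meas import *
t=get_image("top")
im=cv2.cvtColor(t,cv2.COLOR_RGB2HSV).astype(int);h,ss,v=im[...,0],im[...,1],im[...,2]
for b in blobs("top",im,(h>16)&(h<30)&(ss>150)&(v>80),(200,150,330,225),60): print("bar",b[0],rect("top",b[2],.012))
c=lambda q,m:[b[0].round(1).tolist() for b in blobs("side",q,m,(190,130,320,310),40)]
s=cv2.cvtColor(get_image("side"),cv2.COLOR_RGB2HSV).astype(int);h=s[...,0];k=(s[...,1]>130)&(s[...,2]>40)
print(c(s,k&(h>104)&(h<125)),c(s,k&(h>48)&(h<90)),c(s,k&((h<7)|(h>172))&(s[...,1]>170)))
for p in ([.437,.1675],[.421,.065],[.4385,.283]): print(proj("side",p+[.13]).round(1))
k=(v<48)
print("slates",[(b[0].round(1).tolist(),int(b[1])) for b in blobs("top",im,k,(135,155,190,205),15)])
E
```

```text
t: 71.88
tool_pos: [0.5929, -0.1427, 0.2174]
tool_rot: [3.137, 0.02, 0.028]
contact_force: [1.3, -0.6, 1.8]
opening: 0.0427
grip_force: 0.0
t: 72.72
tool_pos: [0.5894, -0.323, 0.2051]
tool_rot: [-3.141, -0.015, -0.0]
contact_force: [0.0, 0.2, 0.3]
opening: 0.0431
grip_force: 0.0
bar [291.68571429 192.96326531] (array([ 586.7, -115.3]), array([114.1,  20.3]), 2.2)
[[208.5, 167.3], [259.3, 230.7], [204.8, 187.1]] [[282.8, 213.3]] [[254.3, 141.1], [233.3, 256.4], [307.7, 142.9]]
[258.8 231.4]
[282.8 213.7]
[233.4 256.4]
slates [([146.9, 179.1], 90), ([175.9, 180.0], 58), ([161.9, 179.9], 57)]
```

The bar is at (587, -115) at 2°, all the bottle heads are where they should be, and the three slates stand in the rack. Handing in.

```bash
python3 -c "
from station import ctrl
print(ctrl.finish_job())"
```

```text
the job is handed in; nothing more can be done
None
```

The job is handed in at about 73 s: the gauge was pressed onto the bar and released, the bar lies on the felt (put back once after it was knocked aside), all three slates stand in the rack and all three bottles stand on their own mats; no verdict was returned.

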